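# Scan a floppy coil stack and park it in the empty cradle

### The job

Take the coil carrier by its grip tab out of its cradle, carry it with the hinged coil stack kept upright by balancing, and hold the stack upright at the scanner's scan point for at least six seconds. Then set the carrier down gently in the empty cradle, its tail fully home in the slot so that the stack stands upright, facing the same way in that cradle as it did in the first, and let go. Never let the stack flop against its stops, never touch the coils with the robot, and leave the other things on the bench alone.

Things in the scene. Friction and masses are not known exactly. Their poses are not given: they have to be found in the camera images.
- carrier: Hand carrier, 0.55 kg without stem and coils. Origin: on its underside, below the grip tab; z up, long axis y. Two black cross feet (110 x 24 x 12 mm) at y -105 and +95 mm; steel bar 26 mm wide, y -125 to +120, top 28 mm up; dark counterweight block 50 x 30 mm, top 78 mm up, at y -125; an upright, top 91 mm up, at y +115 bears the hinge. Balances about the tab.
- grip (a point): Grip point in the black grip tab, 75 mm above the carrier's underside. The tab stands at the carrier's origin: 14 mm thick along y, 36 mm wide along x, top 98 mm above the underside, clear above the bar. Fingers close along the carrier's y. The hinge axis runs through this point along y, so tilting the carrier about it does not move the hinge. Axes as the carrier's.
- hinge (a point): Hinge point of the stem, 150 mm along the carrier's +y from the grip point, at the same height. Axes as the carrier's; the stem turns about y. Stem with coils: mass 0.34 kg nominal (within 10 percent), centre of mass 109 mm above the hinge, moment of inertia about the hinge 0.0055 kg m2.
- stem (a joint): Angle of the stem on the carrier, about its y: 0 = square to it, positive = coils lean to the carrier's +x; stops at +-0.32 rad. Against the carrier act a weak centring spring, 0.22 N m/rad, and damping, 0.07 N m s/rad, no dry friction. Gravity beats the spring: the coils fall from upright, time constant about 0.5 s, unless the carrier tilts or accelerates to right them.
- coils: Stack of three black-flanged yellow coils, 50 x 50 x 102 mm, fixed on the stem. Origin: its centre, on the stem 136 mm above the hinge; z along the stem upward, y along the hinge. The stem's tip is 195 mm above the hinge.
- tail_tip (a point): Lower end of the stem's tail, a bar 14 mm along x by 18 mm along y with a rounded end that hangs 63 mm below the hinge and turns with the stem; with the stem square it is 12 mm above the level of the carrier's underside. Axes as the stem's.
- cradle_a: Cradle where the carrier stands at the start, fixed to the bench. Origin: under its plate (aluminium, 140 mm along x, y -170 to +190, 8 mm thick). The carrier stands on the plate, origin above origin, axes parallel. A grey slot block at y +150 takes the tail; the tail is clear of it once the carrier's underside is 45 mm above the plate.
- cradle_b: The empty cradle, the same in shape and axes, fixed to the bench elsewhere. The carrier is to finish standing on its plate, origin above origin (underside 8 mm above this origin), the carrier's +y along the cradle's +y.
- slot_b (a point): Slot of the empty cradle: this point is in its middle, 34 mm above the cradle's underside, at y +150 mm in the cradle. The slot runs along y, is 20 to 22 mm wide from 8 to 34 mm up, and has a V mouth widening to about 46 mm at 52 mm up. It keeps the tail of a seated carrier, so the coils stand upright within about 0.09 rad.
- scanner: Scanner, fixed to the bench: grey base 80 x 90 mm, thin column, white head 50 x 70 mm from 265 to 325 mm up, with a lens 20 mm in radius that looks to its -x. Origin under the base.
- scan_point (a point): Scan point, 106 mm in front of the scanner's lens (140 mm to the scanner's -x of its origin), 295 mm above the bench. The centre of the coil stack is to be held here. Axes are the scanner's.
- bin: Blue open bin, 120 x 180 x 80 mm, bystander. Origin under its centre.
- heat_gun: Blue heat gun lying down, about 190 mm long, 60 mm high, bystander.
- coil0: Loose single coil, 50 x 50 x 34 mm, bystander.
- coil1: Loose single coil, 50 x 50 x 34 mm, bystander.

How it is judged (in metres and radians):
On the way, in this order (a step that is already met when the one before it is completed fails the run):
1. the carrier is lifted clear of its cradle, the stack upright (z of carrier in the frame of cradle_a above 0.055 m and angle between coils's own z axis and vertical below 0.15 rad), for 0.2 s.
2. the middle of the stack is kept within 40 mm of the scan point, upright within 0.12 rad, for 5 s (distance between coils and scan_point below 0.04 m and angle between coils's own z axis and vertical below 0.12 rad), for 5 s.
At the end, for the whole second after the job is handed in: The carrier stands flat on the plate of the empty cradle (underside within 4 mm of it), its origin within 15 mm of the cradle's and parallel within 0.12 rad, the same way round as in the first cradle, the stack upright within 0.14 rad in the slot, everything at rest and released (horizontal distance between carrier and cradle_b below 0.015 m and z of carrier in the frame of cradle_b below 0.012 m and y of coils in the frame of cradle_b above 0.13 m and angle between the y axis of carrier and the y axis of cradle_b, either way round below 0.12 rad and angle between carrier's own z axis and vertical below 0.03 rad and angle between coils's own z axis and vertical below 0.14 rad and linear speed of carrier below 0.02 m/s and velocity of joint stem between -0.05 and 0.05 rad/s); the robot touches nothing.
It fails at once if the coils flop over: they lean more than 0.25 rad from upright, or the stem more than 0.28 rad from square to the carrier, or the carrier is tipped by more than 0.4 rad (angle between coils's own z axis and vertical above 0.25 rad or value of joint stem above 0.28 rad or value of joint stem below -0.28 rad or angle between carrier's own z axis and vertical above 0.4 rad).
It fails at once if the carrier is slammed down (more than 60 N on the empty cradle) (contact force between carrier and cradle_b above 60 N).
It fails at once if the robot touches the coils (contact force between any of the arm, the fingers and coils above 1 N).
It fails at once if the scanner is knocked (contact force between any of carrier, the arm and scanner above 3 N).
It fails at once if a bystander is moved by more than 30 mm (distance of any of bin, heat_gun, coil0, coil1 from where it was at the start of the episode above 0.03 m).
It also fails if it takes over 72 s, if anything falls off the work surface, if the arm or the gripper's body presses on something with over 40 N, if the wrist force passes 120 N, or if a joint passes its speed limit or range.

### The arm

A 6-joint arm with a two-finger parallel gripper is mounted at the origin on the work surface. World frame = base frame: x ahead of the robot, y to its left, z up, the work surface at z = 0. Lengths are in m, angles in degrees, forces in N, time in s.
With the tool pointing down it reaches from about 0.275 to 0.775 m from the base axis. Payload 14.6 kg.
Tool frame: the origin (TCP) lies midway between the tips of the shut fingers; the grasp point (between the pads) lies 19 mm behind it (manip.grip_point_offset is the distance from the TCP to the grasp point, in m); z points along the fingers, y is the line along which they close (so a half turn about z gives the same grasp; the last joint's range is limited). The gripper opens to 85 mm and grips with 20 to 120 N. Pads are 22 mm wide; open, the fingers measure 114 mm over their backs; the gripper's body (76 mm by 85 mm) begins 54 mm behind the grasp point. The pads swing forward as they close: fully open they stand 13 mm farther back than shut.
Start: joints at [67.42, 15.075, -2.767, 72.158, 0, 81.102], TCP at [0.124, 0.51, 0.231] pointing down, gripper open.
Joint ranges: [-151.79, 151.79], [-50.71, 97.33], [-67.44, 78.34], [-121.81, 120.89], [-77.56, 73.72], [-180, 180]. Speed limits (degrees/s): [108.29, 108.29, 147.25, 159.86, 180, 180].

### API

Orientations are given as a 3x3 rotation matrix whose columns are the frame's x, y, z axes.
In Python, from bench import sensors, snapshot, workorder, manip gives the robot as it stands.
- The arm moves only by the shell command python3 -m jog 'ROWS' [OPENING] [FORCE]. ROWS is JSON, a list of rows, each a list of 2 entries, a list of its own where there are three numbers: the shift along the tool's x, y, z in units of 20 mm (1.0 is 20 mm), then the turn about the tool's z in units of 5 degrees (1.0 is 5 degrees). A call has 1 to 10 rows; each row shifts and turns the commanded pose from where the row before left it, along the tool's axes as they then stand; what a row does not reach is not made up. A row lasts 1/10 s, in which the tool goes at most 50 mm and 8.59 degrees, less where a joint would pass 70% of its speed; a pose out of reach is approached as far as the arm can. A call with a number of a shift or a turn outside -1 to 1 is refused whole. A call with a gripper value outside its range is refused whole. OPENING is the closure, from -1 (fully open) to 1 (shut), set as the call begins (- or left out, the last holds). The fingers move at their own pace and stop on an object; FORCE is the grip in N (left out, the last holds). Time passes only in rows, so rows that do not move let the fingers close. It gives the time, the measured TCP pose, the force, the opening and the grip force at its end, in the units of the state.
- sensors.sense(): the state, without advancing time (a new reading comes with each control period).
- snapshot(name): name is "scene" or "top" or "wrist"; returns a dict with "pixels" (400x640x3 uint8, blue, green, red), "fov_y" (degrees; the focal length in pixels is half the picture's height over the tangent of half this angle, whatever the lens; pixels are square), "cx", "cy" (the principal point, pixels), "xyz" and "orientation" of the camera in the world; the wrist camera has in their place "hand_eye" (4x4, takes a point from camera to tool coordinates, whose origin is the TCP and whose axes are the flange's). Camera axes: x right, y up, looking along -z (the intrinsics and any distortion apply to the point x, -y, -z); pixel columns grow to the right and rows downward; lengths in m; the calibration is good to about 2 mm. A picture is of the moment at which its call begins: read the wrist's pose just before it. There is no depth.
- workorder.sign_off(): hands the job in; it is judged then, once.
The state is a dict: "time": time; "joints": joint angles; "qvel": joint speeds; "joint_efforts": joint torques, N m; "eef_pos": TCP position; "orientation": TCP orientation; "force": force on the tool from outside, world axes, zero at the start; "wrist_torque": the same for the moment, N m; "finger_gap": opening from 0.0 (shut) to 1.0 (fully open); "finger_force": force on a finger pad.
Only numpy, scipy, OpenCV 4.12 (cv2) and the standard library are available. Lean on these libraries where they do the work, as an engineer would, in place of code of your own. Each camera call takes 0.05 s, during which the arm holds its last target. There are 200 camera calls.

## Working session

There is one attempt and no reset: what is moved stays moved. The work goes in short steps, Python scripts to look and compute and a shell command to move; the robot and the scene stay as the last step left them, time stands still between calls to the robot, and variables do not carry over. Pictures are saved under pics/ and viewed, at most 10 in all, crops included, and the job is handed in when it is done.

```bash
ls; mkdir -p pics; cat > h.py <<'E'
import numpy as np, cv2
from bench import sensors, snapshot, workorder, manip
def cam(s, st=None):
    f=200/np.tan(np.radians(s["fov_y"])/2)
    if "hand_eye" in s:
        H=np.array(s["hand_eye"]); R=np.array(st["orientation"]); p=np.array(st["eef_pos"])
        Rc=R@H[:3,:3]; c=p+R@H[:3,3]
    else: Rc=np.array(s["orientation"]); c=np.array(s["xyz"])
    return f,s["cx"],s["cy"],Rc,c
def ray(C,u,v):
    f,cx,cy,R,c=C; d=R@np.array([(u-cx)/f,-(v-cy)/f,-1]); return c,d
def atz(C,u,v,z):
    c,d=ray(C,u,v); return c+d*(z-c[2])/d[2]
def proj(C,P):
    f,cx,cy,R,c=C; q=R.T@(np.array(P)-c); return cx+f*q[0]/-q[2], cy-f*q[1]/-q[2]
def tri(obs):
    A=np.zeros((3,3));b=np.zeros(3)
    for C,u,v in obs:
        c,d=ray(C,u,v);d=d/np.linalg.norm(d);M=np.eye(3)-np.outer(d,d);A+=M;b+=M@c
    return np.linalg.solve(A,b)
E
python3 - <<'E'
from h import *
import pickle
st=sensors.sense(); print(st, manip.grip_point_offset)
S={}
for n in("scene","top","wrist"):
    s=snapshot(n); S[n]=s; cv2.imwrite(f"pics/{n}0.png",s["pixels"]); print(n,{k:np.round(v,4).tolist() for k,v in s.items() if k!="pixels"})
pickle.dump((st,S),open("s0.pkl","wb"))
print([k for k in dir(manip) if k[0]!='_'])
E
```

```text
pics
{'time': 0.0, 'joints': array([ 6.74199473e+01,  1.50987464e+01, -2.80273231e+00,  7.21581994e+01,
        1.00756109e-03,  8.11025704e+01]), 'qvel': array([-0.00566017, -0.08152617,  0.05817038, -0.02205046,  0.00105265,
       -0.05756911]), 'joint_efforts': array([ 4.72721615e-03, -6.37612653e+01,  3.84562576e+01,  1.37845427e-02,
       -4.23979589e-05,  1.24094748e-05]), 'eef_pos': array([0.12407754, 0.50985567, 0.23083249]), 'orientation': array([[-9.71620865e-01,  2.36543275e-01, -4.16176751e-04],
       [ 2.36543573e-01,  9.71620412e-01, -9.54984285e-04],
       [ 1.78470716e-04, -1.02632659e-03, -9.99999457e-01]]), 'force': array([ 0.00950333, -0.68437534, -0.29144198]), 'wrist_torque': array([-0.01319307,  0.02480674,  0.03051762]), 'finger_force': 0.0, 'finger_gap': 1.0023263459015648} 0.0187
scene {'fov_y': 56.5551, 'cx': 321.7356, 'cy': 198.5376, 'xyz': [0.7831, -0.4422, 1.0376], 'orientation': [[0.9063, -0.3588, 0.2234], [0.4226, 0.7776, -0.4655], [-0.0067, 0.5163, 0.8564]]}
top {'fov_y': 53.4445, 'cx': 315.3454, 'cy': 199.4506, 'xyz': [0.339, 0.0294, 1.2354], 'orientation': [[0.036, 0.9774, -0.2082], [-0.9993, 0.0341, -0.0126], [-0.0052, 0.2085, 0.978]]}
wrist {'fov_y': 68.6615, 'cx': 322.3873, 'cy': 202.1707, 'hand_eye': [[0.001, 0.9528, 0.3036, 0.0791], [1.0, -0.0008, -0.0005, 0.0001], [-0.0002, 0.3036, -0.9528, -0.1431], [0.0, 0.0, 0.0, 1.0]]}
['Unreachable', 'grip_point_offset']
```

View pics/scene0.png

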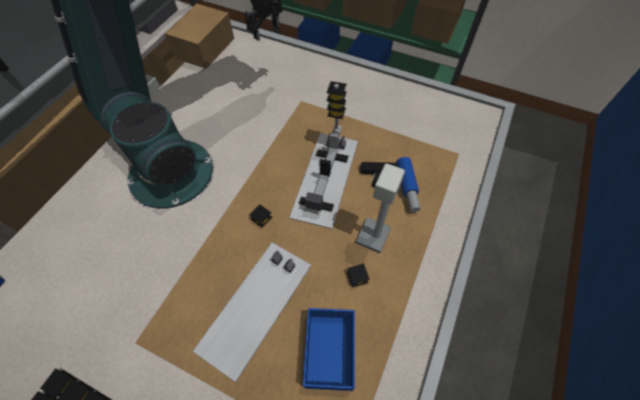

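View pics/top0.png

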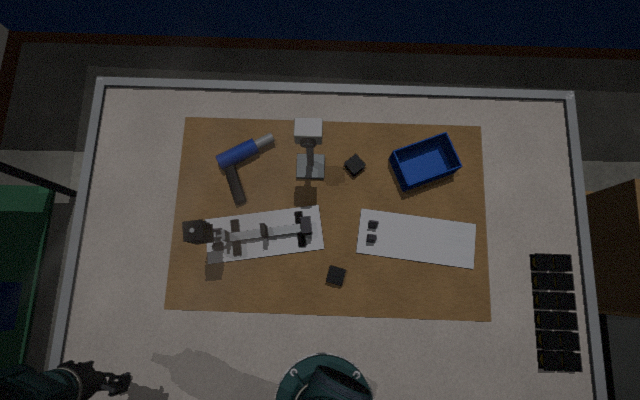

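View pics/wrist0.png

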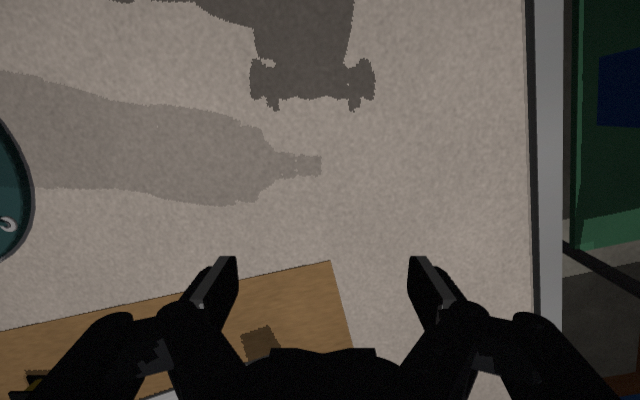

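```bash
python3 - <<'E'
from h import *
import pickle
st,S=pickle.load(open("s0.pkl","rb"))
def up(n,x0,y0,x1,y1,k):
    return cv2.resize(S[n]["pixels"][y0:y1,x0:x1],None,fx=k,fy=k,interpolation=cv2.INTER_CUBIC)
a=up("top",170,110,490,290,2.5); # 800x450
cv2.imwrite("pics/c1.png",cv2.convertScaleAbs(a,alpha=1.5))
# (4x) scene: A + scanner
b=up("scene",190,75,440,385,1.9)
cv2.imwrite("pics/c2.png",cv2.convertScaleAbs(b,alpha=1.3)); print(b.shape)
C=cam(S["top"])
hsv=cv2.cvtColor(S["top"]["pixels"],cv2.COLOR_BGR2HSV)
m=((hsv[...,1]<40)&(hsv[...,2]>120)).astype(np.uint8); m[:, :345]=0;m[:,485:]=0;m[:205]=0;m[275:]=0
n,l,s_,c_=cv2.connectedComponentsWithStats(m); i=1+np.argmax(s_[1:,4]); print(s_[i])
cn=cv2.findContours((l==i).astype(np.uint8),0,1)[0][0]; cn=cv2.convexHull(cn)
r=cv2.minAreaRect(cn); P=cv2.boxPoints(r); print(P)
W=np.array([atz(C,u,v,.008) for u,v in P]); print(W.round(4)); print(np.linalg.norm(W-np.roll(W,1,0),axis=1))
E
```

```text
(589, 475, 3)
[ 357  209  119   59 4896]
[[355.2751  251.71053]
 [361.43097 207.93558]
 [478.70557 224.42732]
 [472.54968 268.20227]]
[[ 0.4406 -0.0833  0.008 ]
 [ 0.5781 -0.1005  0.008 ]
 [ 0.5387 -0.4655  0.008 ]
 [ 0.4034 -0.4402  0.008 ]]
[0.35883622 0.13860817 0.36708148 0.13760815]
```

View pics/c1.png

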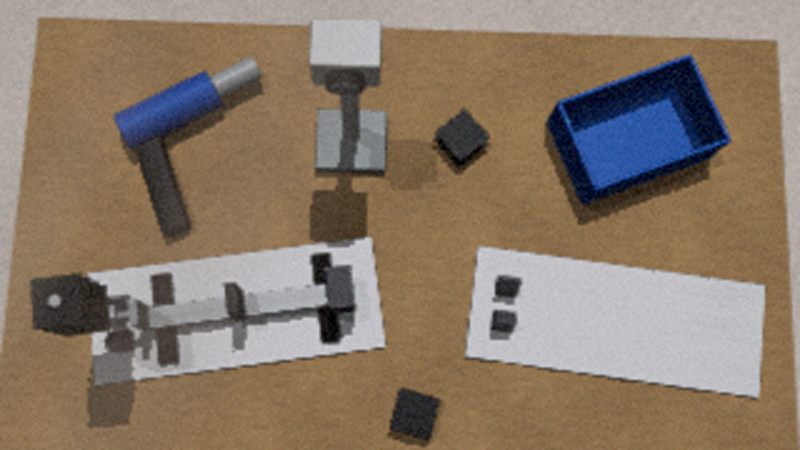

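View pics/c2.png

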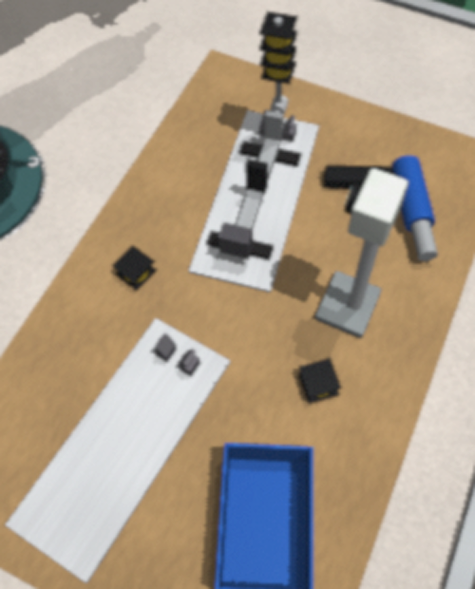

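```bash
python3 - <<'E'
from h import *
import pickle
from scipy.optimize import least_squares
st,S=pickle.load(open("s0.pkl","rb"))
T=cam(S["top"]);Q=cam(S["scene"])
t=lambda u,v:(T,170+u/2.5,110+v/2.5)
q=lambda u,v:(Q,190+u/1.9,75+v/1.9)
def fit(obs,loc,z,p0):
    def W(p,l):
        c,s=np.cos(p[2]),np.sin(p[2]); return [p[0]+c*l[0]-s*l[1],p[1]+s*l[0]+c*l[1],p[3]]
    def r(p):
        e=[]
        for (C,u,v),l in zip(obs,loc): e+=list(np.subtract(proj(C,W(p,l)),(u,v)))
        return e
    o=least_squares(r,p0); print(o.x.round(4),"yaw deg",np.degrees(o.x[2]).round(2),"res",np.round(o.fun,1)); return o.x
L=[(.07,.19),(.07,-.17),(-.07,-.17),(-.07,.19)]
print("A");A=fit([t(372,238),t(385,347),q(318,124),q(271,290),q(190,270),q(247,110)],[L[1],L[2],L[0],L[1],L[2],L[3]],0,[.5,.1,0,.008])
print("B");B=fit([t(480,247),t(765,284),t(760,397),t(466,357),q(229,362),q(86,580),q(7,524),q(155,318)],L+L,0,[.5,-.3,0,.008])
LS=[(.04,.045),(.04,-.045),(-.04,-.045),(-.04,.045)]
print("S");fit([t(318,108),t(386,110),t(385,174),t(317,172),q(347,272),q(381,297),q(360,335),q(315,312)],[LS[0],LS[1],LS[2],LS[3],LS[0],LS[1],LS[2],LS[3]],0,[.7,.05,0,.02])
print("B slot top est",[ (tri([t(507,283),q(190,357)])).round(4),tri([t(503,318),q(165,344)]).round(4)])
print("tip",tri([t(54,299),q(278,20)]).round(4))
print("tab",tri([t(233,296),q(257,167)]).round(4))
for n,o in(("c0",[t(415,410),q(134,264)]),("c1",[t(463,135),q(320,378)])):print(n,tri(o).round(3))
h=[tri([t(313,20),q(378,170)]),tri([t(380,22),q(407,182)]),tri([t(380,65),q(392,245)])];print("head",np.round(h,3))
for l,y in(("grip",0),("hinge",.15)): print(l,A[0]-np.sin(A[2])*y,A[1]+np.cos(A[2])*y)
E
```

```text
A
[0.4896 0.1932 0.1638 0.004 ] yaw deg 9.39 res [-1.  -1.1 -0.3 -0.6  0.1  0.5 -0.9  0.1 -1.2  0.1 -0.2 -0. ]
B
[ 0.4897 -0.2814 -0.1017  0.0023] yaw deg -5.83 res [-1.1 -0.7 -0.6 -0.1 -1.1 -0.3 -0.7 -0.5 -0.2 -0.7 -0.4  1.5 -1.5  0.5
 -0.5  0.1]
S
[ 0.7137  0.0694  0.6817 -0.003 ] yaw deg 39.06 res [ -6.5  11.2 -11.6  -5.5   3.7 -12.4   8.6   4.6   8.8   2.1   0.5  14.5
 -13.7   0.5   1.3 -13.3]
B slot top est [array([ 0.5284, -0.1312,  0.0354]), array([ 0.4848, -0.1275,  0.0342])]
tip [0.4586 0.3412 0.2739]
tab [0.4916 0.1922 0.0956]
c0 [ 0.371 -0.024  0.029]
c1 [ 0.717 -0.076  0.026]
head [[0.713 0.088 0.35 ]
 [0.73  0.041 0.377]
 [0.737 0.04  0.244]]
grip 0.4896171770275719 0.19315756827553388
hinge 0.4651554091804121 0.3411495339824318
```

```bash
python3 -m jog '[[[0,0,0],-0.924],[[0,0,0],-0.924],[[0,0,0],-0.924],[[0,0,0],-0.924],[[0,0,0],-0.924],[[-0.28,-0.95,0],0],[[-0.28,-0.95,0],0],[[-0.28,-0.95,0],0],[[-0.28,-0.95,0],0],[[-0.28,-0.95,0],0]]' -1 &&
python3 -m jog '[[[-0.28,-0.95,0],0],[[-0.28,-0.95,0],0],[[-0.28,-0.95,0],0],[[-0.28,-0.95,0],0],[[-0.28,-0.95,0],0],[[-0.28,-0.95,0],0],[[-0.28,-0.95,0],0],[[-0.28,-0.95,0],0],[[-0.28,-0.95,0],0],[[-0.28,-0.95,0],0]]' &&
python3 -m jog '[[[-0.28,-0.95,0],0],[[-0.28,-0.95,0],0],[[-0.28,-0.95,0],0],[[-0.95,-0.14,0],0],[[-0.95,-0.14,0.5],0],[[-0.95,-0.14,0.5],0],[[-0.95,-0.14,0.5],0],[[-0.95,-0.14,0.5],0],[[-0.95,-0.14,0.5],0],[[-0.95,-0.14,0.5],0]]' &&
python3 -m jog '[[[-0.95,-0.14,0.5],0],[[-0.95,-0.14,0.5],0],[[-0.95,-0.14,0],0],[[-0.95,-0.14,0],0],[[0,0,0],0],[[0,0,0],0]]'
cat > look.py <<'E'
from h import *
st=sensors.sense(); s=snapshot("wrist"); C=cam(s,st)
cv2.imwrite("pics/w1.png",s["pixels"])
np.set_printoptions(precision=4,suppress=True)
import pickle; pickle.dump((st,s),open("w1.pkl","wb"))
print(st["eef_pos"],st["orientation"],st["joints"],st["time"])
t=snapshot("top"); q=snapshot("scene"); pickle.dump((t,q),open("tq1.pkl","wb")); cv2.imwrite("pics/t1.png",t["pixels"]); cv2.imwrite("pics/q1.png",q["pixels"])
E
python3 look.py
```

```text
time: 1.15
eef_pos: [0.1675, 0.4201, 0.2311]
orientation: [[-0.986, -0.164, -0.0], [-0.164, 0.986, -0.0], [0.0, -0.0, -1.0]]
force: [0.2, -0.8, 0.3]
finger_gap: 1.0
finger_force: 0.0
time: 2.15
eef_pos: [0.2538, 0.2419, 0.2312]
orientation: [[-0.986, -0.164, -0.0], [-0.164, 0.986, -0.0], [0.0, -0.0, -1.0]]
force: [0.0, 0.6, 0.1]
finger_gap: 1.001
finger_force: 0.0
time: 3.15
eef_pos: [0.4153, 0.192, 0.1705]
orientation: [[-0.987, -0.164, -0.0], [-0.164, 0.987, 0.0], [0.0, 0.0, -1.0]]
force: [-1.3, 0.1, 0.0]
finger_gap: 1.001
finger_force: 0.0
time: 3.75
eef_pos: [0.4907, 0.1932, 0.1507]
orientation: [[-0.987, -0.164, -0.001], [-0.164, 0.987, -0.0], [0.001, 0.0, -1.0]]
force: [-0.2, 0.5, 0.7]
finger_gap: 1.004
finger_force: 0.0
[0.4907 0.1932 0.1507] [[-0.9865 -0.1636 -0.001 ]
 [-0.1636  0.9865 -0.0001]
 [ 0.001   0.0001 -1.    ]] [ 12.6326  17.5229 -12.0912  60.4447   0.0072   3.2174] 3.75
```

View pics/w1.png

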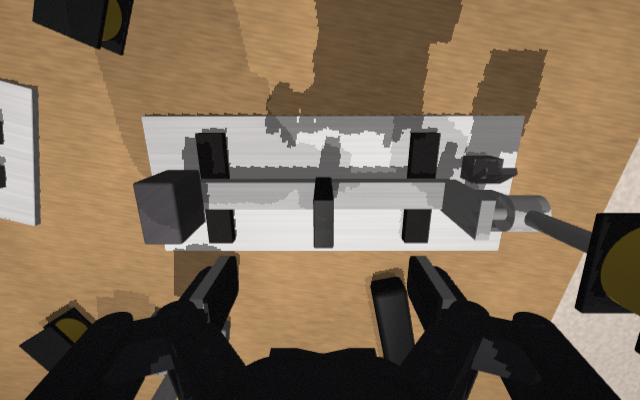

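```bash
python3 - <<'E'
from h import *
import pickle
np.set_printoptions(precision=4,suppress=True)
st,s=pickle.load(open("w1.pkl","rb")); C=cam(s,st)
for u,v in((314,190),(333,190),(333,247),(314,247),(323.5,218.5)): print(atz(C,u,v,.106))
P=np.array([atz(C,u,v,.008) for u,v in((142,115),(523,115),(498,249),(166,250))]);print(P)
ctr=lambda l,r:(l*.19+r*.17)/.36
print("origin A from plate", (ctr(P[0],P[1])+ctr(P[3],P[2]))/2)
d=P[1]-P[0]+P[2]-P[3];print(np.degrees(np.arctan2(-d[0],d[1])))
t,q=pickle.load(open("tq1.pkl","rb"))
T=cam(t);Q=cam(q)
# predicted stack projections for theta 0 and .05
import math
y=math.radians(9.4);X=np.array([math.cos(y),math.sin(y),0])
h=np.array([.49,.193,.083])+.15*np.array([-math.sin(y),math.cos(y),0])
for th in(-.03,0,.05):
    for k in(.085,.136,.187): print(th,k,proj(T,h+k*(np.sin(th)*X+np.cos(th)*np.array([0,0,1]))),proj(Q,h+k*(np.sin(th)*X+np.cos(th)*np.array([0,0,1]))))
a=cv2.resize(t["pixels"][170:290,150:330],None,fx=2.2,fy=2.2,interpolation=cv2.INTER_CUBIC)
b=cv2.resize(q["pixels"][70:190,270:450],None,fx=2.2,fy=2.2,interpolation=cv2.INTER_CUBIC)
cv2.imwrite("pics/c3.png",np.hstack([a,b]))
E
```

```text
[0.4643 0.184  0.106 ]
[0.4622 0.1964 0.106 ]
[0.5034 0.2037 0.106 ]
[0.5056 0.1905 0.106 ]
[0.4832 0.1935 0.106 ]
[[0.4458 0.0154 0.008 ]
 [0.3871 0.3671 0.008 ]
 [0.5236 0.3917 0.008 ]
 [0.5837 0.0383 0.008 ]]
origin A from plate [0.4867 0.1934 0.008 ]
9.561225074291665
-0.03 0.085 (np.float64(203.99007518650737), np.float64(233.04617248489626)) (np.float64(336.3731189482912), np.float64(112.06320969569907))
-0.03 0.136 (np.float64(198.5039298412069), np.float64(231.1426040006456)) (np.float64(336.33850147075043), np.float64(100.04225414612144))
-0.03 0.187 (np.float64(192.45217705076143), np.float64(229.0427825119138)) (np.float64(336.30113450370436), np.float64(87.066535468933))
0 0.085 (np.float64(203.9205597322267), np.float64(232.1132900372295)) (np.float64(337.151579202159), np.float64(112.2099020381434))
0 0.136 (np.float64(198.39150187257292), np.float64(229.57876952876376)) (np.float64(337.6318827916789), np.float64(100.27919764957592))
0 0.187 (np.float64(192.29639255421284), np.float64(226.78477099215024)) (np.float64(338.15057663860716), np.float64(87.3948822063878))
0.05 0.085 (np.float64(203.82244440025977), np.float64(230.56908251271338)) (np.float64(338.44814005423547), np.float64(112.49281972587568))
0.05 0.136 (np.float64(198.2354721921021), np.float64(226.9932264102832)) (np.float64(339.7870852245146), np.float64(100.74061890322396))
0.05 0.187 (np.float64(192.08455369600034), np.float64(223.05642511248521)) (np.float64(341.2339326178447), np.float64(88.04133777986064))
```

View pics/c3.png

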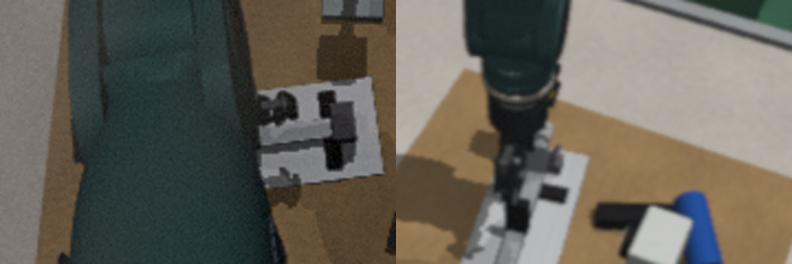

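```bash
python3 -m jog '[[[0.18,0,0.6],0],[[0,0,0.8],0],[[0,0,0.8],0],[[0,0,0.8],0],[[0,0,0.8],0],[[0,0,0.53],0],[[0,0,0],0],[[0,0,0],0]]' && python3 -m jog '[[[0,0,0],0],[[0,0,0],0],[[0,0,0],0],[[0,0,0],0],[[0,0,0],0],[[0,0,0],0],[[0,0,0],0],[[0,0,0],0]]' 1 80
python3 - <<'E'
from h import *
import pickle
np.set_printoptions(precision=4,suppress=True)
L=[]
for i in range(4):
    st=sensors.sense(); s=snapshot("wrist"); L.append((st,s)); R=st["orientation"]; print(st["eef_pos"],R.T@st["force"],R.T@st["wrist_torque"],st["finger_gap"],st["finger_force"])
print(R,st["joints"],st["time"])
cv2.imwrite("pics/w2.png",s["pixels"]); pickle.dump(L,open("w2.pkl","wb"))
E
```

```text
time: 4.7
eef_pos: [0.4872, 0.1925, 0.0652]
orientation: [[-0.987, -0.164, 0.0], [-0.164, 0.987, 0.0], [-0.0, 0.0, -1.0]]
force: [-0.2, -0.6, 0.8]
finger_gap: 0.998
finger_force: 0.0
time: 5.5
eef_pos: [0.4873, 0.1925, 0.065]
orientation: [[-0.987, -0.164, 0.0], [-0.164, 0.987, 0.0], [-0.0, 0.0, -1.0]]
force: [-1.4, 1.4, 5.4]
finger_gap: 0.154
finger_force: 78.9
[0.4873 0.1925 0.065 ] [ 1.1048  1.6099 -5.4319] [-0.1536  0.2886 -0.0508] 0.15358974911868406 78.89900922775269
[0.4874 0.1925 0.065 ] [ 0.8015  0.7085 -5.6048] [-0.1296  0.2968 -0.0651] 0.15348241566344709 78.89919877052307
[0.4874 0.1925 0.065 ] [ 0.3315  1.5486 -4.0421] [-0.1353  0.2335 -0.0792] 0.15049308905789646 78.8983941078186
[0.4874 0.1926 0.065 ] [ 1.1198  1.0982 -4.4424] [-0.1185  0.266  -0.0056] 0.15238332558530948 78.89854788780212
[[-0.9865 -0.1637  0.0004]
 [-0.1637  0.9865  0.0003]
 [-0.0004  0.0002 -1.    ]] [ 12.6382  21.2102 -21.2089  47.5562   0.0121   3.2147] 5.65
```

View pics/w2.png

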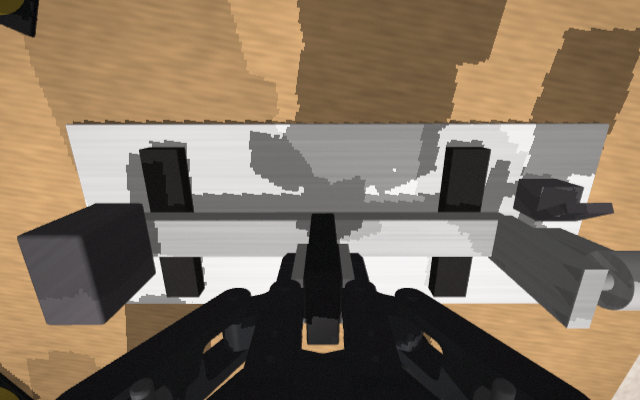

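```bash
cat > geo.py <<'E'
from h import *
def frame(st_pos,R):
    """carrier frame from tool: x_c=-tool x, y_c=tool y, z up; grip point 18.7mm behind TCP"""
    g=np.array(st_pos)-.0187*R[:,2]; return g,np.c_[-R[:,0],R[:,1],-R[:,2]]
def stem(g,Rc,th,pts):
    h=g+.15*Rc[:,1]; c,s=np.cos(th),np.sin(th)
    M=np.array([[c,0,s],[0,1,0],[-s,0,c]])
    return h+(np.array(pts)@M.T)@Rc.T
E
python3 - <<'E'
from geo import *
import pickle
np.set_printoptions(precision=1,suppress=True)
st,s=pickle.load(open("w1.pkl","rb")); C=cam(s,st); R=np.array(st["orientation"])
st2=pickle.load(open("w2.pkl","rb"))[-1][0]
g,Rc=frame(st2["eef_pos"],np.array(st2["orientation"])); g[2]=.083
for th in(-.06,-.03,0,.03): print(th,[np.array(proj(C,p)) for p in stem(g,Rc,th,[[-.025,-.025,.085],[.025,-.025,.085],[0,0,.085],[0,0,.03]])])
a=s["pixels"][190:330,540:640].astype(int).sum(2)//3
for r in range(0,140,10): print(190+r,a[r,::5])
E
```

```text
-0.06 [array([591. , 212.1]), array([568.7, 307.5]), array([631.1, 261.9]), array([546.6, 225.3])]
-0.03 [array([591.1, 217.9]), array([566.4, 311. ]), array([629.7, 266.7]), array([546.3, 226.6])]
0 [array([591.1, 223.7]), array([564. , 314.3]), array([628.1, 271.4]), array([546. , 227.9])]
0.03 [array([590.9, 229.4]), array([561.6, 317.4]), array([626.4, 276. ]), array([545.7, 229.1])]
190 [139 141 140 138 139 140 135 125 130 132 134 133 131 130 139 195 204 207
 196 201]
200 [ 97  95 136 137 131 131 130 135 133 134 134 135 138 136 199 202 203 200
 200 192]
210 [ 91 110 180 136 135 138 136 133 131 131 133 131 133 209 203 198 192 201
 192 200]
220 [ 53  54  57  58  77 132 132 133 134 128 131   6  11  23   8   7  11  13
  10  13]
230 [ 73  50  51  52  54  55  55  56  58  59 130   6  15  22   9   9  10   9
  11  50]
240 [137 139 136 131  66  52  50  52  52  51  14  13  21  11  11  12  48  48
  50  50]
250 [135 137 135 132 138 141 142 141  99  50   9  13  18  12  48  47  46  48
  48  52]
260 [141 136 133 134 136 138 134 135 180 121   9  21  10  48  48  48  48  47
  49  48]
270 [136 134 135 137 140 138 137 168 194   5  12  14  17  47  48  45  44  45
  46  48]
280 [139 136 136 143 141 135 164 202 175   7  21  10  15  46  45  47  43  46
  44  44]
290 [137 138 136 135 131 154 191 197   6   6  20  12   8  43  45  46  45  46
  44  47]
300 [138 139 134 133 151 189 205 182  10  20  22  21  24  22  20  55  44  42
  43  46]
310 [138 137 133 145 206 194 199 195  13  28  25  25  28  26  27  26  26  25
  44  43]
320 [ 14  14 127 196 198 194 196 192 202 197 192 191 190 192 190 190 182 196
 182 192]
```

```bash
python3 - <<'E'
from h import *
import pickle
from scipy.optimize import least_squares
st,S=pickle.load(open("s0.pkl","rb"))
T=cam(S["top"]);Q=cam(S["scene"])
t=lambda u,v:(T,170+u/2.5,110+v/2.5)
q=lambda u,v:(Q,190+u/1.9,75+v/1.9)
def run(cs,hx,hy,z0):
    L=[(hx,hy),(hx,-hy),(-hx,-hy),(-hx,hy)]
    obs=[t(*a) for a in cs[0]]+[q(*a) for a in cs[1]]; 
    def r(p):
        c,s=np.cos(p[2]),np.sin(p[2]);e=[]
        for (C,u,v),l in zip(obs,L+L): 
            if u==u:e+=list(np.subtract(proj(C,[p[0]+c*l[0]-s*l[1],p[1]+s*l[0]+c*l[1],p[3]]),(u,v)))
        return e
    o=least_squares(r,[.7,.07,0,z0]); print(o.x.round(4),np.degrees(o.x[2]).round(2),o.fun.round(1)); return o.x
n=(np.nan,np.nan)
b=run([[(318,108),(386,110),(385,174),(317,172)],[(381,297),(360,335),(315,312),(347,272)]],.04,.045,.02)
h=run([[(310,20),(380,20),(379,65),(313,65)],[(407,182),(392,241),(354,222),(372,172)]],.025,.035,.325)
for p in(b,h): print("scan",p[0]-.14*np.cos(p[2]),p[1]-.14*np.sin(p[2]))
E
```

```text
[ 0.7128  0.0672 -0.0775  0.0042] -4.44 [ 0.3 -1.   0.6  1.1 -1.7 -0.8 -2.4 -3.   1.  -1.9 -0.3  1.8 -0.6  1.9
 -4.5  0. ]
[0.721  0.0654 0.057  0.3045] 3.27 [ 0.2 -0.   0.2 -0.6  1.1  0.2 -0.8  0.8  0.8  3.3  0.7 -4.5 -0.1 -1.2
 -0.9  2.3]
scan 0.5732174396793792 0.07804565573765289
scan 0.5812486354658719 0.05742410591501928
```

```bash
cat > shot.py <<'E'
import sys,pickle
from geo import *
np.set_printoptions(precision=4,suppress=True)
tag=sys.argv[1]; L=[]
for n in sys.argv[2].split(","):
    st=sensors.sense(); s=snapshot(n); L.append((n,st,s)); cv2.imwrite(f"pics/{n}_{tag}.png",s["pixels"])
pickle.dump(L,open(f"{tag}.pkl","wb"))
R=st["orientation"]; g,Rc=frame(st["eef_pos"],R)
print(st["time"],"tcp",st["eef_pos"],"hinge",g+.15*Rc[:,1],"yaw",np.degrees(np.arctan2(R[1,1],R[0,1]))-90,"R",R[2],"F",R.T@st["force"],"T",R.T@st["wrist_torque"])
E
python3 -m jog '[[[0,0,-0.25],0],[[0,0,-0.25],0],[[0,0,0],0],[[-0.17,0,0],0],[[0,0,-0.7],0],[[0,0,-1],0],[[0,0,-1],0],[[0,0,-0.57],0]]' && python3 shot.py L1 wrist,scene
python3 - <<'E'
import pickle,cv2,numpy as np
L=pickle.load(open("L1.pkl","rb"));w=L[0][2]["pixels"];q=L[1][2]["pixels"]
a=cv2.resize(w[170:310,480:640],None,fx=3,fy=3,interpolation=cv2.INTER_CUBIC)
b=cv2.resize(q[40:180,290:390],None,fx=3,fy=3,interpolation=cv2.INTER_CUBIC)
cv2.imwrite("pics/c4.png",np.hstack([a,b]))
E
```

```text
time: 6.5
eef_pos: [0.4911, 0.1931, 0.1412]
orientation: [[-0.987, -0.164, 0.001], [-0.164, 0.987, 0.0], [-0.001, 0.0, -1.0]]
force: [0.5, -0.2, -9.5]
finger_gap: 0.152
finger_force: 79.0
6.55 tcp [0.4916 0.1932 0.1423] hinge [0.467  0.3412 0.1611] yaw 9.41720853918197 R [-0.0026  0.0002 -1.    ] F [-1.3027  0.6978  5.06  ] T [-0.041  -0.1198 -0.0107]
```

View pics/c4.png

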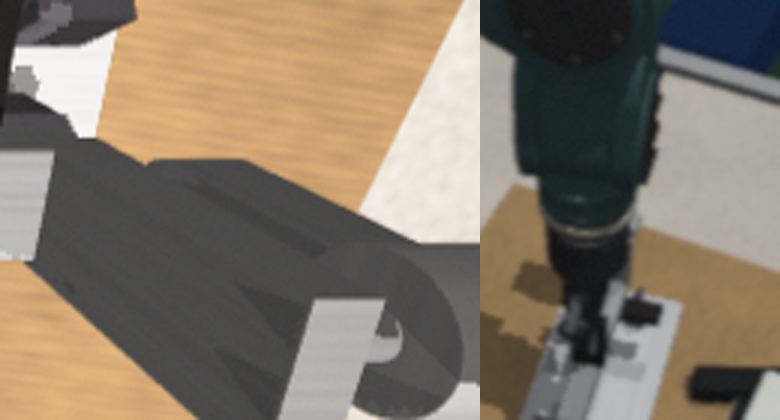

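```bash
cat > tail.py <<'E'
from geo import *
def edge(s):
    """row (subpixel) of the tail's -x edge in columns 568..606, fit line, value at u=585"""
    g=cv2.GaussianBlur(s["pixels"],(3,3),0).astype(float).mean(2); U=[];V=[]
    for u in range(566,606,2):
        c=g[195:275,u]
        hit=[i for i in range(2,77) if c[i]<82 and c[min(i+4,79)]<82 and c[min(i+8,79)]<82]
        if not hit: continue
        i=hit[0]; a=c[max(i-5,0)];b=c[min(i+5,79)]; m=(a+b)/2
        j=max(i-4,0)
        while j<78 and c[j+1]>m: j+=1
        U.append(u);V.append(195+j+(c[j]-m)/(c[j]-c[j+1]+1e-9))
    U=np.array(U);V=np.array(V)
    if len(U)<6: return None
    p=np.polyfit(U-585,V,1); r=V-np.polyval(p,U-585); k=abs(r-np.median(r))<1.0
    p=np.polyfit(U[k]-585,V[k],1); return p[1],p[0],int(k.sum()),float(np.std((V-np.polyval(p,U-585))[k]))
def model(s,th):
    R=np.eye(3); st=dict(orientation=np.eye(3),eef_pos=np.zeros(3)); C=cam(s,st)
    g,Rc=frame(np.zeros(3),R)
    out=[]
    for y in(-.009,.009):
        P=[proj(C,p) for p in stem(g,Rc,th,[[-.007,y,-.056],[-.007,y,-.03]])]
        (u0,v0),(u1,v1)=P; out.append((v0+(585-u0)*(v1-v0)/(u1-u0),(v1-v0)/(u1-u0),u0,v0))
    return out
E
python3 - <<'E'
from tail import *
import pickle
np.set_printoptions(precision=3,suppress=True)
s=pickle.load(open("L1.pkl","rb"))[0][2]
print(edge(s))
for th in(-.1,-.05,0,.05,.1,.15): print(th,np.array(model(s,th)))
g=s["pixels"].astype(int).mean(2)
for u in(530,545,560,575,590,605): print(u,g[205:260:2,u].astype(int))
E
```

```text
(np.float64(234.08909901251766), np.float64(0.4784421323159417), 20, 0.1120452153681214)
-0.1 [[253.574   0.432 531.995 230.698]
 [240.709   0.383 558.89  230.719]]
-0.05 [[252.046   0.485 533.062 226.872]
 [237.595   0.43  560.094 226.893]]
0 [[250.443   0.539 534.282 223.101]
 [234.368   0.478 561.471 223.123]]
0.05 [[248.753   0.595 535.659 219.387]
 [231.004   0.528 563.023 219.41 ]]
0.1 [[246.962   0.653 537.194 215.735]
 [227.48    0.579 564.755 215.757]]
0.15 [[245.056   0.714 538.89  212.146]
 [223.767   0.633 566.667 212.169]]
530 [172 173 176 167 170 162 171 170 174 140  72  74  74  73  74  74  76  74
  74  70  74  74  74  72  74  74  72  74]
545 [162 172 173 172 166 169 167 173 168  88  71  73  71  73  69  74  74  74
  72  74  75  72  75  73  73  73  73  74]
560 [161 161 163 168 163 160 166 165 169  89  72  73  71  73  72  74  69  65
  65  73  73  73  74  74  73  74  74  74]
575 [163 165 167 159 166 167 165 167 161 160 163 161 143  73  70  73  74  73
  70  71  67  67  67  70  72  73  73  74]
590 [154 163 154 157 156 167 164 167 157 158 163 171 162 161 157 161  91  71
  71  73  72  72  71  74  75  76  77  75]
605 [165 162 165 154 159 161 165 159 160 165 167 176 220 230 235 236 237 234
 231 207  72  70  73  76  78  75  75  76]
```

```bash
cat > plan.py <<'E'
"""plan.py z0 N nx dy_mm dyaw_deg [zref] : rows so that the lean becomes zref; dx over first nx rows"""
import sys; from math import *
z0,N,nx,dy,dyaw=[float(a) for a in sys.argv[1:6]]; zref=float(sys.argv[6]) if len(sys.argv)>6 else 0
N=int(N);nx=int(nx);lam,lb=1.79,.74;T=N*.1+.05
k=sum(exp(lam*(T-(i+.5)*.1-.06)) for i in range(nx))/nx
dx=(exp(lam*T)*z0-zref)/(lb*k)
d=radians(dyaw/N); sx=-(dx/nx)/.02; rx=-.15*sin(d)/.02; ry=.15*(1-cos(d))/.02+dy/1000/N/.02
print("dx mm",round(dx*1000,1),"units: x first %d rows %.3f, then %.3f; y %.3f; turn %.3f"%(nx,sx+rx,rx,ry,-dyaw/N/5))
E
cat > go.py <<'E'
import sys,pickle
from tail import *
np.set_printoptions(precision=4,suppress=True)
tag=sys.argv[1]; L=[]
for i in range(2):
    st=sensors.sense(); s=snapshot("wrist"); L.append((st,s)); e=edge(s)
    if e:
        f=lambda t:model(s,t)[1]
        ths=np.linspace(-.25,.25,101); v=[f(t)[0] for t in ths]; sl=[f(t)[1] for t in ths]
        print("theta %.4f  (slope says %.3f) n %d res %.2f"%(np.interp(-e[0],-np.array(v),ths),np.interp(e[1],sl,ths),e[2],e[3]))
    else: print("NO EDGE")
pickle.dump(L,open(f"{tag}.pkl","wb")); cv2.imwrite(f"pics/g_{tag}.png",s["pixels"])
R=st["orientation"]; g,Rc=frame(st["eef_pos"],R); h=g+.15*Rc[:,1]; yaw=np.degrees(np.arctan2(R[1,1],R[0,1]))-90
print("t %.2f"%st["time"],"tcp",st["eef_pos"],"hinge",h,"yaw %.2f"%yaw,"tilt",R[2,:2])
for n,P in(("scan",[.577,.066]),("B",[.505,-.132])):
    e=Rc.T@np.array([P[0]-h[0],P[1]-h[1],0]); print(n,"to go in carrier x,y mm",e[:2]*1000)
E
python3 plan.py .004 6 4 -60 12.4
```

```text
dx mm 8.4 units: x first 4 rows -0.376, then -0.270; y -0.495; turn -0.413
```

```bash
python3 -m jog '[[[-0.37,-0.5,0],-0.41],[[-0.37,-0.5,0],-0.41],[[-0.37,-0.5,0],-0.41],[[-0.37,-0.5,0],-0.41],[[-0.27,-0.5,0],-0.41],[[-0.27,-0.5,0],-0.41]]' >/dev/null && python3 go.py G1
```

```text
theta 0.0269  (slope says 0.250) n 4 res 0.59
theta 0.0389  (slope says 0.250) n 4 res 0.40
t 7.25 tcp [0.546  0.1435 0.1387] hinge [0.4901 0.2827 0.1573] yaw 21.89 tilt [ 0.0009 -0.0004]
scan to go in carrier x,y mm [  -0.1594 -233.433 ]
B to go in carrier x,y mm [-140.7795 -390.3213]
```

```bash
python3 - <<'E'
import pickle,numpy as np
L=pickle.load(open("G1.pkl","rb"))
for st,s in L:
    g=s["pixels"].astype(int).mean(2)
    for u in(545,560,568,575,582,590,598,605): print(u,g[195:265:2,u].astype(int))
E
```

```text
545 [220 141 139 105  95  43  62  73  71  56  47  45  46  46  55  67  67  72
  78  77  68  68  68  68  70  71  76  76  76  72  74  73  76  74  74]
560 [231 236 235 232 233 231 230 206  71  70  68  72  70  69  70  69  68  67
  69  67  69  66  63  62  70  69  67  68  68  70  74  76  75  73  75]
568 [230 231 235 233 230 232 230 229 224  81  70  69  69  70  70  70  70  67
  68  68  69  67  68  67  63  62  67  69  68  69  69  70  70  76  77]
575 [232 228 232 233 232 228 184 152 151 152 158 154 161 159 148  83  70  68
  65  67  68  67  67  66  68  65  61  64  66  70  68  69  71  69  68]
582 [160 147 156 151 155 159 162 161 153 158 154 157 160 164 159 154 155 151
 160 137  69  67  66  69  69  66  68  64  61  62  67  68  67  69  70]
590 [153 160 157 156 158 152 156 151 156 157 155 159 152 163 158 162 159 158
 156 157 159 119  67  67  68  67  67  66  68  89  88  72  72  71  69]
598 [153 153 149 150 148 151 148 150 160 152 154 147 153 150 155 161 157 155
 153 154 150 154 150 101  66  64  67  67  89  93  93  91  93  75  72]
605 [159 149 146 146 155 155 152 154 146 155 150 145 149 150 154 147 15
[... 551 characters left out ...]
21 152 156 153 157 148  79  71  70  68  69
  66  67  68  67  68  65  68  66  62  60  67  69  70  69  68  68  70]
582 [223 154 154 155 160 159 162 153 153 149 154 159 160 164 154 157 149 156
 147  82  65  67  67  67  67  66  66  65  62  61  66  68  70  70  69]
590 [157 161 154 159 153 157 155 155 160 154 158 155 157 161 159 162 155 159
 153 159 156 141  68  66  68  67  65  66  68  88  74  71  69  70  70]
598 [156 149 151 150 148 151 146 156 155 154 151 149 154 151 163 158 158 155
 157 151 155 156 151 120  67  67  68  67  88  93  93  92  92  92  73]
605 [152 149 147 150 154 151 153 149 150 156 144 146 147 152 149 149 153 154
 148 148 155 148 153 143 149  67  65  67  80  87  89  87  87  87  88]
```

```bash
cat > e2.py <<'E'
from tail import *
def est(s,lo=-.25,hi=.25,prior=None):
    g=cv2.GaussianBlur(s["pixels"],(3,3),0).astype(float).mean(2); P=[]
    for u in range(564,614,2):
        c=g[190:285,u]; d=c[4:]-c[:-4]           # step centred at i+2
        for i in range(2,len(d)-2):
            if d[i]<-10 and d[i]==d[i-2:i+3].min():
                w=-np.minimum(d[i-2:i+3],0); P.append((u,190+i+2+(w*np.arange(-2,3)).sum()/w.sum()))
    P=np.array(P); ths=np.arange(lo,hi,.002); best=[]
    for t in ths:
        v,sl,u0,v0=model(s,t)[1]; r=P[:,1]-(v+sl*(P[:,0]-585)); k=(abs(r)<1)&(P[:,0]>u0+3)
        best.append((len(set(P[k,0])),-abs(r[k]).mean() if k.any() else 0))
    sc=[b[0]+.5*b[1] for b in best]; i=int(np.argmax(sc)); t=ths[i]
    v,sl,u0,v0=model(s,t)[1]; r=P[:,1]-(v+sl*(P[:,0]-585)); k=(abs(r)<1.2)&(P[:,0]>u0+3)
    dv=(model(s,t+.01)[1][0]-v)/.01
    # second best far away
    far=[(sc[j],ths[j]) for j in range(len(ths)) if abs(ths[j]-t)>.03]; f=max(far)
    return t+r[k].mean()/dv, best[i][0], float(r[k].std()), "alt %.3f n%.0f"%(f[1],f[0])
E
sed -i 's/from tail import/from e2 import/; /e=edge(s)/s/ e=edge(s)/ print("theta %.4f n %d res %.2f %s"%est(s))/; /^    if e:/,/NO EDGE/d' go.py; sed -n 1,12p go.py
python3 - <<'E'
from e2 import *
import pickle
print(est(pickle.load(open("L1.pkl","rb"))[0][2]))
for st,s in pickle.load(open("G1.pkl","rb")): print(est(s))
E
```

```text
import sys,pickle
from e2 import *
np.set_printoptions(precision=4,suppress=True)
tag=sys.argv[1]; L=[]
for i in range(2):
    st=sensors.sense(); s=snapshot("wrist"); L.append((st,s)); print("theta %.4f n %d res %.2f %s"%est(s))
pickle.dump(L,open(f"{tag}.pkl","wb")); cv2.imwrite(f"pics/g_{tag}.png",s["pixels"])
R=st["orientation"]; g,Rc=frame(st["eef_pos"],R); h=g+.15*Rc[:,1]; yaw=np.degrees(np.arctan2(R[1,1],R[0,1]))-90
print("t %.2f"%st["time"],"tcp",st["eef_pos"],"hinge",h,"yaw %.2f"%yaw,"tilt",R[2,:2])
for n,P in(("scan",[.577,.066]),("B",[.505,-.132])):
    e=Rc.T@np.array([P[0]-h[0],P[1]-h[1],0]); print(n,"to go in carrier x,y mm",e[:2]*1000)
(np.float64(0.0036683805995300087), 24, 0.1846916636400559, 'alt 0.086 n1')
(np.float64(-0.005184915545735225), 17, 0.22183538676079553, 'alt 0.100 n2')
(np.float64(-0.009753321301394741), 16, 0.39035880458903943, 'alt -0.034 n7')
```

```bash
python3 plan.py -.011 6 4 -75 0 0.008;python3 plan.py -.011 5 3 -75 0 0.005
```

```text
dx mm -28.5 units: x first 4 rows 0.356, then -0.000; y -0.625; turn -0.000
dx mm -25.1 units: x first 3 rows 0.418, then -0.000; y -0.750; turn -0.000
```

```bash
python3 -m jog '[[[0.42,-0.75,0],0],[[0.42,-0.75,0],0],[[0.42,-0.75,0],0],[[0,-0.75,0],0],[[0,-0.75,0],0]]' >/dev/null && python3 go.py G2
```

```text
theta -0.0010 n 14 res 0.38 alt 0.206 n2
theta -0.0017 n 14 res 0.46 alt 0.140 n3
t 7.85 tcp [0.5506 0.0634 0.1398] hinge [0.4952 0.2029 0.1583] yaw 21.64 tilt [-0.0002 -0.0011]
scan to go in carrier x,y mm [  25.5285 -157.3911]
B to go in carrier x,y mm [-114.4199 -314.879 ]
```

```bash
python3 plan.py -.0015 5 3 -80 0 0.012
```

```text
dx mm -11.7 units: x first 3 rows 0.194, then -0.000; y -0.800; turn -0.000
```

```bash
python3 -m jog '[[[0.19,-0.8,0],0],[[0.19,-0.8,0],0],[[0.19,-0.8,0],0],[[0,-0.8,0],0],[[0,-0.8,0],0]]' >/dev/null && python3 go.py G3
```

```text
theta 0.0119 n 24 res 0.05 alt 0.248 n0
theta 0.0129 n 24 res 0.06 alt -0.016 n1
t 8.45 tcp [ 0.5698 -0.0161  0.14  ] hinge [0.5145 0.1233 0.1585] yaw 21.63 tilt [-0.0005 -0.0015]
scan to go in carrier x,y mm [ 37.0117 -76.3506]
B to go in carrier x,y mm [-102.9031 -233.8683]
```

```bash
python3 plan.py .013 5 3 -76 0 0.008
```

```text
dx mm 19.5 units: x first 3 rows -0.325, then -0.000; y -0.760; turn -0.000
```

```bash
python3 -m jog '[[[-0.32,-0.76,0],0],[[-0.32,-0.76,0],0],[[-0.32,-0.76,0],0],[[0,-0.76,0],0],[[0,-0.76,0],0]]' >/dev/null && python3 go.py G4; python3 plan.py .008 6 4 0 -20 0.00
```

```text
theta 0.0152 n 23 res 0.24 alt 0.044 n4
theta 0.0164 n 22 res 0.28 alt 0.046 n5
t 9.05 tcp [ 0.6151 -0.0793  0.1398] hinge [0.5597 0.0602 0.1584] yaw 21.65 tilt [ 0.0001 -0.001 ]
scan to go in carrier x,y mm [18.1954 -0.9642]
B to go in carrier x,y mm [-121.781  -158.4272]
dx mm 16.9 units: x first 4 rows 0.225, then 0.436; y 0.013; turn 0.667
```

```bash
python3 plan.py .0165 6 4 0 -20 0.00; python3 plan.py .0165 6 4 0 -20 -0.008;python3 plan.py .0165 6 4 0 -20 0.008
```

```text
dx mm 34.8 units: x first 4 rows 0.001, then 0.436; y 0.013; turn 0.667
dx mm 40.1 units: x first 4 rows -0.065, then 0.436; y 0.013; turn 0.667
dx mm 29.5 units: x first 4 rows 0.067, then 0.436; y 0.013; turn 0.667
```

```bash
python3 -m jog '[[[-0.02,0.01,0],0.67],[[-0.02,0.01,0],0.67],[[-0.02,0.01,0],0.67],[[-0.02,0.01,0],0.67],[[0.44,0.01,0],0.67],[[0.44,0.01,0],0.67]]' >/dev/null && python3 go.py G5
```

```text
theta 0.0032 n 24 res 0.15 alt 0.248 n0
theta 0.0091 n 24 res 0.20 alt 0.248 n0
t 9.75 tcp [ 0.596  -0.0766  0.1401] hinge [0.5927 0.0733 0.1588] yaw 1.27 tilt [0.0013 0.0003]
scan to go in carrier x,y mm [-15.8757  -6.9886]
B to go in carrier x,y mm [ -92.2373 -203.3477]
```

```bash
python3 plan.py .011 4 2 -7 0 -0.004;python3 plan.py .011 4 2 -7 0 0
```

```text
dx mm 22.9 units: x first 2 rows -0.573, then -0.000; y -0.087; turn -0.000
dx mm 19.7 units: x first 2 rows -0.493, then -0.000; y -0.087; turn -0.000
```

```bash
python3 -m jog '[[[-0.6,-0.1,0],0],[[-0.6,-0.1,0],0],[[0,-0.1,0],0],[[0,-0.1,0],0]]' >/dev/null && python3 go.py G6
```

```text
theta -0.0116 n 24 res 0.17 alt 0.230 n2
theta -0.0119 n 24 res 0.18 alt 0.228 n2
t 10.25 tcp [ 0.6218 -0.0843  0.1399] hinge [0.6174 0.0657 0.1586] yaw 1.66 tilt [ 0.0006 -0.    ]
scan to go in carrier x,y mm [-40.3924   1.5006]
B to go in carrier x,y mm [-118.0987 -194.3303]
```

```bash
cat > lq.py <<'E'
import sys,numpy as np; from math import exp
from scipy.linalg import solve_discrete_are as D
def lq(z,e,N=5,nx=2):
    lam,lb=1.79,.74;T=N*.1+.05; a=exp(lam*T); b=lb*sum(exp(lam*(T-(i+.5)*.1-.06)) for i in range(nx))/nx
    A=np.array([[a,0],[0,1]]);B=np.array([[-b],[-1]]);Q=np.diag([1/.03**2,1/.03**2]);R=np.array([[1/.06**2]])
    P=D(A,B,Q,R);K=np.linalg.solve(R+B.T@P@B,B.T@P@A)[0]
    d=-(K@[z,e]); return d, a*z-b*d, e-d
if __name__=="__main__":
    z,e=float(sys.argv[1]),float(sys.argv[2])/1000
    for i in range(4):
        d,z,e=lq(z,e); print("d mm %.1f (units/2rows %.3f) -> z %.4f togo %.1f"%(d*1000,-d/.04,z,e*1000))
E
python3 lq.py -.012 -40
```

```text
d mm -16.0 (units/2rows 0.401) -> z -0.0082 togo -24.0
d mm -11.8 (units/2rows 0.295) -> z -0.0042 togo -12.2
d mm -6.2 (units/2rows 0.154) -> z -0.0021 togo -6.0
d mm -3.1 (units/2rows 0.076) -> z -0.0010 togo -2.9
```

```bash
sed -i 's/^    st=sensors.sense(); s=snapshot("wrist").*/    st=sensors.sense(); s=snapshot("wrist"); L.append((st,s)); E_=est(s); th=E_[0]; print("theta %.4f n %d res %.2f %s"%E_)/' go.py
cat >> go.py <<'E'
    from lq import lq
    for zz in(th-.002,th,th+.002):
        d,z1,e1=lq(zz,e[0]/1000); print("   z %.4f: units/2rows %.3f -> z %.4f togo %.1f"%(zz,-d/.04,z1,e1*1000))
E
python3 -m jog '[[[0.4,0,0],0],[[0.4,0,0],0],[[0,0,0],0],[[0,0,0],0],[[0,0,0],0]]' >/dev/null && python3 go.py G7
```

```text
theta -0.0130 n 24 res 0.19 alt 0.158 n1
theta -0.0139 n 24 res 0.15 alt 0.248 n0
t 10.85 tcp [ 0.6062 -0.0843  0.1402] hinge [0.602  0.0656 0.1588] yaw 1.62 tilt [-0.0003 -0.    ]
scan to go in carrier x,y mm [-24.9706   1.1143]
   z -0.0159: units/2rows 0.892 -> z 0.0108 togo 35.7
   z -0.0139: units/2rows 0.780 -> z 0.0095 togo 31.2
   z -0.0119: units/2rows 0.667 -> z 0.0081 togo 26.7
B to go in carrier x,y mm [-102.5476 -194.7678]
   z -0.0159: units/2rows 0.892 -> z 0.0108 togo 35.6
   z -0.0139: units/2rows 0.779 -> z 0.0094 togo 31.1
   z -0.0119: units/2rows 0.667 -> z 0.0081 togo 26.6
```

```bash
sed -i 's/lam,lb=1.79,.74/lam,lb=2.0,.83/' lq.py plan.py; sed -i 's#e\[0\]/1000)#e[0])#' go.py; python3 lq.py -.014 -25
```

```text
d mm -22.3 (units/2rows 0.558) -> z -0.0014 togo -2.7
d mm -2.2 (units/2rows 0.056) -> z -0.0002 togo -0.4
d mm -0.3 (units/2rows 0.008) -> z -0.0001 togo -0.1
d mm -0.1 (units/2rows 0.002) -> z -0.0000 togo -0.1
```

```bash
python3 -m jog '[[[0.56,0,0],0],[[0.56,0,0],0],[[0,0,0],0],[[0,0,0],0],[[0,0,0],0]]' >/dev/null && python3 go.py G8
```

```text
theta -0.0099 n 24 res 0.19 alt 0.020 n2
theta -0.0109 n 24 res 0.22 alt 0.018 n2
t 11.45 tcp [ 0.5842 -0.085   0.14  ] hinge [0.58   0.0649 0.1587] yaw 1.62 tilt [-0.0003 -0.    ]
scan to go in carrier x,y mm [-2.952   1.1749]
   z -0.0129: units/2rows 0.635 -> z 0.0074 togo 22.4
   z -0.0109: units/2rows 0.534 -> z 0.0061 togo 18.4
   z -0.0089: units/2rows 0.433 -> z 0.0047 togo 14.4
B to go in carrier x,y mm [ -80.5215 -194.7101]
   z -0.0129: units/2rows 0.172 -> z -0.0263 togo -73.6
   z -0.0109: units/2rows 0.071 -> z -0.0276 togo -77.7
   z -0.0089: units/2rows -0.030 -> z -0.0290 togo -81.7
```

```bash
sed -i 's/(th-.002,th,th+.002)/(th-.006,th-.004,th-.002)/' go.py; python3 lq.py -.015 -3
```

```text
d mm -29.6 (units/2rows 0.740) -> z 0.0088 togo 26.6
d mm 11.5 (units/2rows -0.287) -> z 0.0056 togo 15.1
d mm 7.7 (units/2rows -0.193) -> z 0.0028 togo 7.4
d mm 3.9 (units/2rows -0.097) -> z 0.0013 togo 3.5
```

```bash
python3 -m jog '[[[0.74,0,0],0],[[0.74,0,0],0],[[0,0,0],0],[[0,0,0],0],[[0,0,0],0]]' >/dev/null && python3 go.py G9
```

```text
theta -0.0029 n 24 res 0.20 alt 0.236 n1
theta -0.0031 n 24 res 0.18 alt 0.242 n2
t 12.05 tcp [ 0.5547 -0.0859  0.1401] hinge [0.5505 0.064  0.1588] yaw 1.62 tilt [-0.0005 -0.0001]
scan to go in carrier x,y mm [26.5546  1.208 ]
   z -0.0091: units/2rows 0.618 -> z 0.0177 togo 51.3
   z -0.0071: units/2rows 0.517 -> z 0.0163 togo 47.2
   z -0.0051: units/2rows 0.416 -> z 0.0150 togo 43.2
B to go in carrier x,y mm [ -51.0157 -194.6768]
   z -0.0091: units/2rows 0.155 -> z -0.0160 togo -44.8
   z -0.0071: units/2rows 0.054 -> z -0.0174 togo -48.9
   z -0.0051: units/2rows -0.047 -> z -0.0187 togo -52.9
```

```bash
cat > lq.py <<'E'
import sys,numpy as np
from scipy.linalg import solve_discrete_are as D
# theta_k, d_mm, theta_k+1  (5 rows, motion in the first 2-3, + 2 frames)
data=np.array([[-.0098,-25.2,-.0017],[-.0017,-11.5,.0129],[.0129,19.2,.0164],[-.0119,-15.7,-.0139],[-.0139,-22.3,-.0109],[-.0109,-29.6,-.0031]]+
 [[float(x) for x in l.split()] for l in open("data.txt")])
s=.004
M=np.vstack([np.c_[data[:,0],-data[:,1]/1000,-np.ones(len(data))]/s,np.diag([1/.5,1/.5,1/.008])]); y=np.r_[data[:,2]/s,2.9/.5,1.5/.5,0]
a,b,c=np.linalg.lstsq(M,y,rcond=None)[0]
def lq(z,e):
    A=np.array([[a,0],[0,1]]);B=np.array([[-b],[-1]]);Q=np.diag([1/.03**2,1/.03**2]);R=np.array([[1/.06**2]])
    P=D(A,B,Q,R);K=np.linalg.solve(R+B.T@P@B,B.T@P@A)[0]
    t0=c/(a-1); d=-(K@[z-t0,e]); return d, a*z-b*d-c, e-d
if __name__=="__main__":
    print("a %.2f b %.2f theta0 %.4f"%(a,b,c/(a-1))); z,e=float(sys.argv[1]),float(sys.argv[2])/1000
    for i in range(4):
        d,z,e=lq(z,e); print("d mm %.1f (units/2rows %.3f) -> z %.4f togo %.1f"%(d*1000,-d/.04,z,e*1000))
E
touch data.txt; sed -i 's/(th-.006,th-.004,th-.002)/(th,)/' go.py
python3 lq.py -.0031 26.5
```

```text
a 2.75 b 1.01 theta0 -0.0010
d mm -14.9 (units/2rows 0.372) -> z 0.0082 togo 41.4
d mm 19.8 (units/2rows -0.494) -> z 0.0043 togo 21.6
d mm 11.8 (units/2rows -0.296) -> z 0.0015 togo 9.8
d mm 5.5 (units/2rows -0.138) -> z 0.0001 togo 4.2
```

```bash
python3 -m jog '[[[0.37,0,0],0],[[0.37,0,0],0],[[0,0,0],0],[[0,0,0],0],[[0,0,0],0]]' >/dev/null && python3 go.py G10
```

```text
theta 0.0049 n 24 res 0.31 alt 0.090 n2
theta 0.0053 n 24 res 0.31 alt 0.090 n2
t 12.65 tcp [ 0.5395 -0.0863  0.1402] hinge [0.5352 0.0637 0.1588] yaw 1.62 tilt [-0.0002 -0.0001]
scan to go in carrier x,y mm [41.8228  1.1362]
   z 0.0053: units/2rows -0.242 -> z 0.0065 togo 32.1
B to go in carrier x,y mm [ -35.748  -194.7484]
   z 0.0053: units/2rows -0.793 -> z -0.0158 togo -67.5
```

```bash
echo "-.0031 -15 .0053" >> data.txt; python3 lq.py .0053 41.8; python3 -m jog '[[[-0.25,0,0],0],[[-0.25,0,0],0],[[0,0,0],0],[[0,0,0],0],[[0,0,0],0]]' >/dev/null && python3 go.py G11
```

```text
a 2.70 b 0.98 theta0 -0.0008
d mm 9.1 (units/2rows -0.229) -> z 0.0067 togo 32.7
d mm 16.6 (units/2rows -0.415) -> z 0.0031 togo 16.1
d mm 8.8 (units/2rows -0.221) -> z 0.0009 togo 7.2
d mm 4.1 (units/2rows -0.101) -> z -0.0000 togo 3.2
theta -0.0002 n 24 res 0.21 alt 0.188 n2
theta -0.0013 n 24 res 0.20 alt 0.188 n2
t 13.25 tcp [ 0.5492 -0.0859  0.14  ] hinge [0.5449 0.064  0.1587] yaw 1.62 tilt [0.0002 0.    ]
scan to go in carrier x,y mm [32.1006  1.0844]
   z -0.0013: units/2rows 0.274 -> z 0.0087 togo 43.1
B to go in carrier x,y mm [ -45.4632 -194.803 ]
   z -0.0013: units/2rows -0.288 -> z -0.0135 togo -57.0
```

```bash
echo ".0053 9.8 -.0013" >> data.txt; python3 lq.py -.0005 32; python3 lq.py -.0013 32
```

```text
a 2.74 b 1.08 theta0 0.0002
d mm -11.3 (units/2rows 0.282) -> z 0.0105 togo 43.3
d mm 20.7 (units/2rows -0.518) -> z 0.0060 togo 22.6
d mm 12.3 (units/2rows -0.307) -> z 0.0029 togo 10.3
d mm 5.8 (units/2rows -0.144) -> z 0.0014 togo 4.5
a 2.74 b 1.08 theta0 0.0002
d mm -13.9 (units/2rows 0.346) -> z 0.0110 togo 45.9
d mm 21.9 (units/2rows -0.546) -> z 0.0064 togo 24.0
d mm 13.0 (units/2rows -0.326) -> z 0.0031 togo 11.0
d mm 6.1 (units/2rows -0.153) -> z 0.0015 togo 4.8
```

```bash
python3 -m jog '[[[0.32,0,0],0],[[0.32,0,0],0],[[0,0,0],0],[[0,0,0],0],[[0,0,0],0]]' >/dev/null && python3 go.py G12
```

```text
theta 0.0027 n 24 res 0.33 alt 0.092 n2
theta 0.0024 n 24 res 0.33 alt 0.072 n2
t 13.85 tcp [ 0.5367 -0.0864  0.1401] hinge [0.5324 0.0636 0.1588] yaw 1.62 tilt [-0.0002 -0.0001]
scan to go in carrier x,y mm [44.6351  1.1575]
   z 0.0024: units/2rows 0.137 -> z 0.0122 togo 50.1
B to go in carrier x,y mm [ -32.9286 -194.7299]
   z 0.0024: units/2rows -0.411 -> z -0.0114 togo -49.4
```

```bash
echo "-.0013 -12.8 .0024" >> data.txt; sed -i 's/\[-.0098,-25.2,-.0017\],\[-.0017,-11.5,.0129\],\[.0129,19.2,.0164\],//' lq.py; python3 lq.py .0024 44.6; python3 - <<'E'
import lq; print((lq.data[:,2]-(lq.a*lq.data[:,0]-lq.b*lq.data[:,1]/1000-lq.c)).round(4))
E
```

```text
a 2.40 b 1.03 theta0 0.0027
d mm -15.3 (units/2rows 0.381) -> z 0.0177 togo 59.9
d mm 25.9 (units/2rows -0.647) -> z 0.0119 togo 34.0
d mm 16.8 (units/2rows -0.420) -> z 0.0074 togo 17.2
d mm 8.7 (units/2rows -0.218) -> z 0.0050 togo 8.4
[ 0.0023  0.0033 -0.0036  0.0011 -0.0001 -0.0039]
```

```bash
python3 -m jog '[[[0.4,0,0],0],[[0.4,0,0],0],[[0,0,0],0],[[0,0,0],0],[[0,0,0],0]]' >/dev/null && python3 go.py G13
```

```text
theta 0.0146 n 22 res 0.21 alt 0.044 n4
theta 0.0155 n 22 res 0.22 alt 0.044 n5
t 14.45 tcp [ 0.5207 -0.0868  0.1401] hinge [0.5165 0.0631 0.1588] yaw 1.62 tilt [-0.0003 -0.0001]
scan to go in carrier x,y mm [60.5675  1.1727]
   z 0.0155: units/2rows -0.476 -> z 0.0137 togo 41.5
B to go in carrier x,y mm [ -16.9909 -194.7168]
   z 0.0155: units/2rows -1.098 -> z -0.0119 togo -60.9
```

```bash
echo ".0024 -16 .0155" >> data.txt; python3 lq.py .0155 60.5;  python3 -m jog '[[[-0.48,0,0],0],[[-0.48,0,0],0],[[0,0,0],0],[[0,0,0],0],[[0,0,0],0]]' >/dev/null && python3 go.py G14
```

```text
a 2.30 b 0.98 theta0 0.0031
d mm 17.8 (units/2rows -0.445) -> z 0.0142 togo 42.7
d mm 19.7 (units/2rows -0.492) -> z 0.0093 togo 23.0
d mm 11.3 (units/2rows -0.282) -> z 0.0063 togo 11.7
d mm 5.8 (units/2rows -0.146) -> z 0.0047 togo 5.9
theta 0.0155 n 24 res 0.29 alt 0.106 n2
theta 0.0161 n 24 res 0.30 alt 0.166 n2
t 15.05 tcp [ 0.5395 -0.0862  0.14  ] hinge [0.5353 0.0638 0.1587] yaw 1.62 tilt [0.0004 0.0001]
scan to go in carrier x,y mm [41.791   1.0537]
   z 0.0161: units/2rows -0.645 -> z 0.0076 togo 16.0
B to go in carrier x,y mm [ -35.7702 -194.8347]
   z 0.0161: units/2rows -1.295 -> z -0.0178 togo -87.6
```

```bash
echo ".0155 19.2 .0161" >> data.txt; python3 -m jog '[[[-0.65,0,0],0],[[-0.65,0,0],0],[[0,0,0],0],[[0,0,0],0],[[0,0,0],0]]' >/dev/null && python3 go.py G15; python3 lq.py 0.005 16
```

```text
theta 0.0034 n 24 res 0.19 alt 0.032 n1
theta 0.0035 n 24 res 0.18 alt 0.032 n1
t 15.65 tcp [ 0.5651 -0.0854  0.1401] hinge [0.5609 0.0645 0.1588] yaw 1.61 tilt [0.0003 0.0001]
scan to go in carrier x,y mm [16.1097  1.0562]
   z 0.0035: units/2rows 0.044 -> z 0.0067 togo 17.9
B to go in carrier x,y mm [ -61.4386 -194.8373]
   z 0.0035: units/2rows -0.599 -> z -0.0178 togo -85.4
a 2.33 b 0.95 theta0 0.0024
d mm 3.0 (units/2rows -0.075) -> z 0.0056 togo 13.0
d mm 5.9 (units/2rows -0.148) -> z 0.0042 togo 7.0
d mm 3.5 (units/2rows -0.087) -> z 0.0033 togo 3.6
d mm 1.8 (units/2rows -0.045) -> z 0.0029 togo 1.8
```

```bash
echo ".0161 26 .0035" >> data.txt; python3 -m jog '[[[0.04,0,0],0],[[0.04,0,0],0],[[0,0,0],0],[[0,0,0],0],[[0,0,0],0]]' >/dev/null && python3 go.py G16
```

```text
theta 0.0076 n 24 res 0.21 alt 0.248 n0
theta 0.0077 n 24 res 0.20 alt 0.248 n1
t 16.25 tcp [ 0.5641 -0.0855  0.1401] hinge [0.5599 0.0644 0.1588] yaw 1.62 tilt [0.     0.0001]
scan to go in carrier x,y mm [17.1804  1.1236]
   z 0.0077: units/2rows -0.199 -> z 0.0057 togo 9.2
B to go in carrier x,y mm [ -60.3743 -194.7673]
   z 0.0077: units/2rows -0.836 -> z -0.0201 togo -93.8
```

```bash
echo ".0035 -1 .0077" >> data.txt; python3 -m jog '[[[-0.25,0,0],0],[[-0.25,0,0],0],[[0,0,0],0],[[0,0,0],0],[[0,0,0],0]]' >/dev/null && python3 go.py G17
```

```text
theta 0.0076 n 24 res 0.22 alt 0.122 n1
theta 0.0077 n 24 res 0.22 alt 0.124 n1
t 16.85 tcp [ 0.5739 -0.0852  0.14  ] hinge [0.5697 0.0647 0.1587] yaw 1.62 tilt [0.0002 0.    ]
scan to go in carrier x,y mm [7.3162 1.0936]
   z 0.0077: units/2rows -0.293 -> z 0.0021 togo -4.4
B to go in carrier x,y mm [ -70.2468 -194.794 ]
   z 0.0077: units/2rows -0.927 -> z -0.0237 togo -107.3
```

```bash
echo ".0077 10 .0077" >> data.txt; python3 -m jog '[[[-0.29,0,0],0],[[-0.29,0,0],0],[[0,0,0],0],[[0,0,0],0],[[0,0,0],0]]' >/dev/null && python3 go.py G18
```

```text
theta 0.0011 n 24 res 0.19 alt 0.030 n2
theta 0.0012 n 24 res 0.23 alt 0.030 n2
t 17.45 tcp [ 0.5856 -0.0849  0.1401] hinge [0.5813 0.065  0.1588] yaw 1.62 tilt [0.0002 0.    ]
scan to go in carrier x,y mm [-4.2975  1.0949]
   z 0.0012: units/2rows 0.079 -> z 0.0023 togo -1.1
B to go in carrier x,y mm [ -81.8572 -194.7941]
   z 0.0012: units/2rows -0.558 -> z -0.0231 togo -104.2
```

```bash
echo ".0077 11.6 .0012" >> data.txt; python3 -m jog '[[[0.08,0,0],0],[[0.08,0,0],0],[[0,0,0],0],[[0,0,0],0],[[0,0,0],0]]' >/dev/null && python3 go.py G19
```

```text
theta -0.0024 n 24 res 0.25 alt 0.028 n2
theta -0.0028 n 24 res 0.23 alt 0.026 n2
t 18.05 tcp [ 0.5825 -0.085   0.1401] hinge [0.5783 0.0649 0.1588] yaw 1.61 tilt [-0.  0.]
scan to go in carrier x,y mm [-1.2589  1.1294]
   z -0.0028: units/2rows 0.415 -> z 0.0063 togo 15.3
B to go in carrier x,y mm [ -78.8105 -194.7628]
   z -0.0028: units/2rows -0.220 -> z -0.0192 togo -87.6
```

```bash
echo ".0012 -3.2 -.0028" >> data.txt; python3 -m jog '[[[0.55,0,0],0.24],[[0.55,0,0],0.24],[[0.157,0,0],0.24],[[0.157,0,0],0.24],[[0.157,0,0],0.24]]' >/dev/null && python3 go.py G20
```

```text
theta 0.0060 n 24 res 0.17 alt 0.074 n1
theta 0.0074 n 24 res 0.20 alt 0.072 n1
t 18.65 tcp [ 0.5505 -0.085   0.1402] hinge [0.5624 0.0645 0.1589] yaw -4.56 tilt [ 0.0001 -0.    ]
scan to go in carrier x,y mm [14.4252  2.6624]
   z 0.0074: units/2rows -0.207 -> z 0.0048 togo 6.2
B to go in carrier x,y mm [ -41.6    -200.4366]
   z 0.0074: units/2rows -0.665 -> z -0.0137 togo -68.2
```

```bash
echo "-.0028 -16 .0074" >> data.txt; python3 -m jog '[[[-0.06,0.02,0],0.24],[[-0.06,0.02,0],0.24],[[0.157,0.02,0],0.24],[[0.157,0.02,0],0.24],[[0.157,0.02,0],0.24]]' >/dev/null && python3 go.py G21
```

```text
theta 0.0050 n 24 res 0.17 alt 0.116 n1
theta 0.0048 n 24 res 0.17 alt 0.114 n1
t 19.25 tcp [ 0.5435 -0.0817  0.1401] hinge [0.571  0.0658 0.1588] yaw -10.55 tilt [0.0005 0.0001]
scan to go in carrier x,y mm [5.8458 1.3194]
   z 0.0048: units/2rows -0.086 -> z 0.0037 togo 2.4
B to go in carrier x,y mm [ -28.6807 -206.5169]
   z 0.0048: units/2rows -0.366 -> z -0.0078 togo -43.3
```

```bash
echo ".0074 8.7 .0048" >> data.txt; python3 -m jog '[[[0.05,0.02,0],0.2],[[0.05,0.02,0],0.2],[[0.13,0.02,0],0.2],[[0.13,0.02,0],0.2],[[0.13,0,0],0.2],[[0,0,0],0]]' >/dev/null && python3 go.py G22
```

```text
theta 0.0038 n 24 res 0.19 alt 0.248 n0
theta 0.0029 n 24 res 0.17 alt 0.248 n0
t 19.95 tcp [ 0.535  -0.0782  0.1402] hinge [0.5748 0.0664 0.1589] yaw -15.39 tilt [-0.0001  0.    ]
scan to go in carrier x,y mm [2.217  0.1781]
   z 0.0029: units/2rows 0.027 -> z 0.0038 togo 3.3
B to go in carrier x,y mm [ -14.6621 -209.8293]
   z 0.0029: units/2rows -0.110 -> z -0.0018 togo -19.1
```

```bash
python3 -m jog '[[[0.02,0,0],0],[[0.02,0,0],0],[[0,0,0],0],[[0,0,0],0],[[0,0,0],0],[[0,0,0],0]]' >/dev/null && python3 go.py G23
```

```text
theta 0.0103 n 24 res 0.09 alt 0.100 n1
theta 0.0114 n 24 res 0.17 alt 0.042 n2
t 20.65 tcp [ 0.5344 -0.0781  0.1401] hinge [0.5742 0.0666 0.1588] yaw -15.38 tilt [ 0. -0.]
scan to go in carrier x,y mm [2.8688 0.195 ]
   z 0.0114: units/2rows -0.611 -> z -0.0020 togo -21.6
B to go in carrier x,y mm [ -14.0242 -209.8112]
   z 0.0114: units/2rows -0.748 -> z -0.0076 togo -43.9
```

```bash
python3 -m jog '[[[-0.55,0,0],0],[[-0.55,0,0],0],[[0,0,0],0],[[0,0,0],0],[[0,0,0],0]]' >/dev/null && python3 go.py G24
```

```text
theta 0.0036 n 24 res 0.19 alt 0.120 n2
theta 0.0030 n 24 res 0.19 alt 0.120 n2
t 21.25 tcp [ 0.5553 -0.0838  0.14  ] hinge [0.5951 0.0608 0.1587] yaw -15.38 tilt [0.0004 0.    ]
scan to go in carrier x,y mm [-18.8533   0.1615]
   z 0.0030: units/2rows -0.154 -> z -0.0033 togo -25.0
B to go in carrier x,y mm [ -35.7625 -209.8435]
   z 0.0030: units/2rows -0.291 -> z -0.0089 togo -47.4
```

```bash
echo ".0114 22 .0030" >> data.txt; python3 -m jog '[[[-0.16,0,0],0],[[-0.16,0,0],0],[[0,0,0],0],[[0,0,0],0],[[0,0,0],0]]' >/dev/null && python3 go.py G25
```

```text
theta 0.0003 n 24 res 0.15 alt 0.242 n2
theta 0.0005 n 24 res 0.13 alt 0.186 n2
t 21.85 tcp [ 0.5617 -0.0855  0.1401] hinge [0.6015 0.0591 0.1588] yaw -15.38 tilt [ 0.0001 -0.    ]
scan to go in carrier x,y mm [-25.4384   0.1815]
   z 0.0005: units/2rows -0.026 -> z -0.0038 togo -26.5
B to go in carrier x,y mm [ -42.343  -209.8239]
   z 0.0005: units/2rows -0.165 -> z -0.0093 togo -48.9
```

```bash
python3 -m jog '[[[-0.15,-0.7,0],0],[[-0.15,-0.7,0],0],[[0,-0.7,0],0],[[0,-0.7,0],0],[[0,-0.7,0],0]]' >/dev/null && python3 go.py G26
```

```text
theta -0.0106 n 13 res 0.52 alt 0.124 n6
theta -0.0098 n 12 res 0.40 alt 0.172 n5
t 22.45 tcp [ 0.5482 -0.1578  0.1401] hinge [ 0.5882 -0.0132  0.1586] yaw -15.47 tilt [-0.     -0.0011]
scan to go in carrier x,y mm [-31.9186  73.3891]
   z -0.0098: units/2rows 0.706 -> z 0.0013 togo -3.7
B to go in carrier x,y mm [ -48.4789 -136.6436]
   z -0.0098: units/2rows 0.570 -> z -0.0041 togo -25.7
```

```bash
python3 -m jog '[[[0.52,-0.7,0],0],[[0.52,-0.7,0],0],[[0,-0.7,0],0],[[0,-0.7,0],0],[[0,-0.7,0],0]]' >/dev/null && python3 go.py G27
```

```text
theta 0.0015 n 24 res 0.30 alt -0.028 n3
theta 0.0004 n 24 res 0.33 alt -0.030 n3
t 23.05 tcp [ 0.5099 -0.2198  0.1401] hinge [ 0.5499 -0.0752  0.1587] yaw -15.46 tilt [-0.0005 -0.0012]
scan to go in carrier x,y mm [-11.5396 143.3414]
   z 0.0004: units/2rows 0.094 -> z 0.0008 togo -7.8
B to go in carrier x,y mm [-28.1664 -66.6859]
   z 0.0004: units/2rows -0.042 -> z -0.0046 togo -29.9
```

```bash
python3 -m jog '[[[-0.04,-0.66,0],0],[[-0.04,-0.66,0],0],[[0,-0.66,0],0],[[0,-0.66,0],0],[[0,-0.66,0],0]]' >/dev/null && python3 go.py G28
```

```text
theta 0.0046 n 24 res 0.19 alt 0.200 n2
theta 0.0057 n 24 res 0.22 alt 0.208 n1
t 23.65 tcp [ 0.4937 -0.2837  0.14  ] hinge [ 0.5337 -0.1391  0.1586] yaw -15.45 tilt [-0.0002 -0.0011]
scan to go in carrier x,y mm [-12.893  209.1776]
   z 0.0057: units/2rows -0.326 -> z -0.0034 togo -25.9
B to go in carrier x,y mm [-29.5482  -0.8475]
   z 0.0057: units/2rows -0.463 -> z -0.0089 togo -48.1
```

```bash
python3 -m jog '[[[-0.66,0,0],-0.38],[[-0.66,0,0],-0.38],[[-0.25,0,0],-0.38],[[-0.25,0,0],-0.38],[[-0.25,0,0],-0.38]]' >/dev/null && python3 go.py G29
```

```text
theta 0.0004 n 24 res 0.20 alt 0.118 n2
theta -0.0019 n 24 res 0.24 alt 0.116 n1
t 24.25 tcp [ 0.5355 -0.2898  0.14  ] hinge [ 0.5501 -0.1406  0.1587] yaw -5.62 tilt [-0.0003  0.    ]
scan to go in carrier x,y mm [  6.5152 208.1976]
   z -0.0019: units/2rows 0.415 -> z 0.0083 togo 23.1
B to go in carrier x,y mm [-45.7571   4.1006]
   z -0.0019: units/2rows -0.014 -> z -0.0088 togo -46.3
```

```bash
python3 - <<'E'
import cv2; a=cv2.imread("pics/g_G29.png"); cv2.imwrite("pics/c5.png",cv2.resize(a,None,fx=1.25,fy=1.25,interpolation=cv2.INTER_CUBIC))
E
```

```text
(no output)
```

View pics/c5.png

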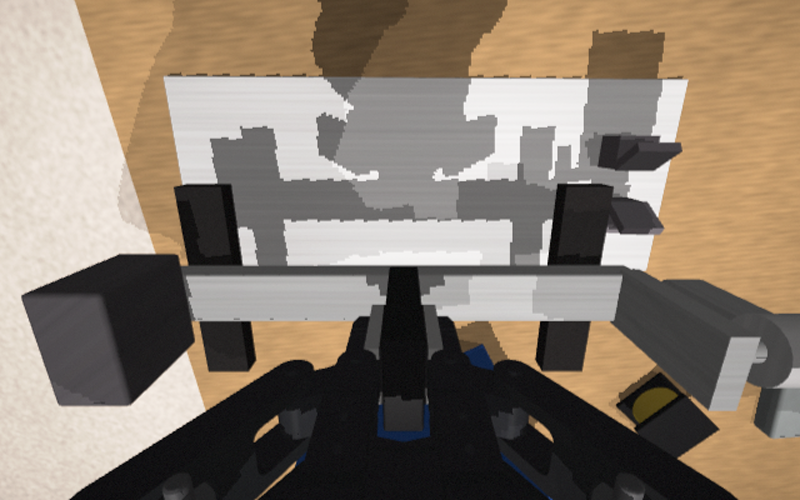

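```bash
cat > plate.py <<'E'
from e2 import *
import pickle
np.set_printoptions(precision=4,suppress=True)
def rel(st,s,ztop=.008):
    """plate origin in carrier(grip) frame, yaw of plate relative to the carrier, from -x edge, left and right edge"""
    C=cam(s,st); sat=cv2.cvtColor(cv2.GaussianBlur(s["pixels"],(3,3),0),cv2.COLOR_BGR2HSV)[...,1].astype(float)
    g,Rc=frame(st["eef_pos"],st["orientation"])
    W=lambda u,v:(Rc.T@(atz(C,u,v,ztop)-g))[:2]
    E=[]
    for u in range(150,530,4):
        c=sat[:,u]<75
        for v in range(20,200):
            if not c[v-3:v].any() and c[v:v+8].all():
                a,b=sat[v-1,u],sat[v,u]; E.append(W(u,v-.5)); break
    E=np.array(E)
    def fit(P,ax):
        o=1-ax
        for _ in range(4):
            p=np.polyfit(P[:,o],P[:,ax],1); r=P[:,ax]-np.polyval(p,P[:,o]); k=abs(r)<max(.001,1.5*np.median(abs(r))); P=P[k]
        return p,len(P),r.std()
    pe,n,sd=fit(E,0)
    Lf=[];Rt=[]
    for v in range(64,150,3):
        c=sat[v]<75
        run=np.flatnonzero(c[60:600])+60
        # largest run
        sp=np.split(run,np.flatnonzero(np.diff(run)>3)+1); b=max(sp,key=len)
        Lf.append(W(b[0]-.5,v)); Rt.append(W(b[-1]+.5,v))
    pl,nl,sl=fit(np.array(Lf),1); pr,nr,sr=fit(np.array(Rt),1)
    yaw=-np.arctan(pe[0]) # x = p0*y + p1 ; plate y axis dir (-sin,cos)
    x0=pe[1]; xm=x0+.07
    yl=np.polyval(pl,xm); yr=np.polyval(pr,xm)
    print("edge n %d sd %.4f x0 %.4f yawrel %.2f deg; left %.4f right %.4f len %.4f (%d %.4f,%d %.4f)"%(n,sd,x0,np.degrees(yaw),yl,yr,yr-yl,nl,sl,nr,sr))
    yo=(yl+.17+yr-.19)/2; xo=np.polyval(pe,yo)+.07*np.cos(yaw)
    print("plate origin in grip frame mm",xo*1000,yo*1000)
    return xo,yo,yaw
E
python3 - <<'E'
from plate import *
n,st,s=pickle.load(open("L1.pkl","rb"))[0]; rel(st,s)
g,Rc=frame(st["eef_pos"],st["orientation"]); print("seat A in same frame", Rc.T@(np.array([.4874,.1926,.0837])-g)*1000)
for st,s in pickle.load(open("w2.pkl","rb"))[-1:]: rel(st,s)
for st,s in pickle.load(open("G29.pkl","rb")): rel(st,s)
E
```

```text
Traceback (most recent call last):
  File "plate.py", line 28, in rel
    Lf.append(W(b[0]-.5,v)); Rt.append(W(b[-1]+.5,v))
                ~^^^
IndexError: index 0 is out of bounds for axis 0 with size 0
```

```bash
sed -i 's/range(64,150,3)/range(64,170,3)/; s/^        sp=np.split/        if len(run)<250: continue\n        sp=np.split/; s/b=max(sp,key=len)$/b=max(sp,key=len)\n        if len(b)<250: continue/' plate.py
python3 - <<'E'
from plate import *
n,st,s=pickle.load(open("L1.pkl","rb"))[0]; rel(st,s)
g,Rc=frame(st["eef_pos"],st["orientation"]); print("seat A in same frame", Rc.T@(np.array([.4874,.1926,.0837])-g)*1000)
for st,s in pickle.load(open("w2.pkl","rb"))[-1:]: rel(st,s)
for st,s in pickle.load(open("G29.pkl","rb")): rel(st,s)
E
```

```text
edge n 95 sd 0.0002 x0 -0.0741 yawrel 0.08 deg; left -0.1713 right 0.1911 len 0.3624 (18 0.0004,19 0.0003)
plate origin in grip frame mm -4.065339808189669 -0.08559468274847715
seat A in same frame [ -3.8365   0.1159 -76.1745]
edge n 95 sd 0.0000 x0 -0.0703 yawrel 0.05 deg; left -0.1704 right 0.2020 len 0.3724 (16 0.0003,15 0.0003)
plate origin in grip frame mm -0.32965879575280743 5.798965513546028
edge n 95 sd 0.0002 x0 -0.1173 yawrel -0.15 deg; left -0.1652 right 0.1955 len 0.3607 (24 0.0003,32 0.0003)
plate origin in grip frame mm -47.23867660848914 5.179420850587785
edge n 95 sd 0.0002 x0 -0.1181 yawrel -0.34 deg; left -0.1653 right 0.1956 len 0.3609 (18 0.0002,32 0.0003)
plate origin in grip frame mm -48.02565361365193 5.172689249110574
```

```bash
python3 - <<'E'
t=open("go.py").read(); i=t.index("for n,P in"); 
open("gob.py","w").write("from plate import rel\n"+t[:i]+'''
xo,yo,yw=rel(st,s)
from lq import lq,a,b,c
d,z1,e1=lq(th,xo); print("   th %.4f: units/2rows %.3f -> z %.4f togo %.1f ; theta0 %.4f"%(th,-d/.04,z1,e1*1000,c/(a-1)))
''')
E
python3 -m jog '[[[-0.02,0.05,0],0.04],[[-0.02,0.05,0],0],[[0,0.05,0],0],[[0,0.05,0],0],[[0,0.05,0],0]]' >/dev/null && python3 gob.py G30
```

```text
theta -0.0098 n 24 res 0.14 alt 0.126 n1
theta -0.0105 n 24 res 0.15 alt 0.126 n1
t 24.85 tcp [ 0.536  -0.2847  0.1401] hinge [ 0.5519 -0.1355  0.1588] yaw -6.08 tilt [-0.  0.]
edge n 95 sd 0.0002 x0 -0.1181 yawrel 0.24 deg; left -0.1704 right 0.1901 len 0.3605 (36 0.0003,33 0.0003)
plate origin in grip frame mm -48.07670169844755 -0.16116194873307121
   th -0.0105: units/2rows 0.623 -> z -0.0035 togo -23.2 ; theta0 0.0028
```

```bash
python3 -m jog '[[[0.58,0,0],-0.04],[[0.58,0,0],0],[[0,0,0],0],[[0,0,0],0],[[0,0,0],0]]' >/dev/null && python3 gob.py G31
```

```text
theta 0.0009 n 24 res 0.17 alt 0.030 n1
theta 0.0013 n 24 res 0.17 alt 0.030 n1
t 25.45 tcp [ 0.5132 -0.2826  0.1402] hinge [ 0.5285 -0.1334  0.1589] yaw -5.89 tilt [-0.0004 -0.0002]
edge n 95 sd 0.0000 x0 -0.0953 yawrel 0.05 deg; left -0.1703 right 0.1907 len 0.3610 (27 0.0003,21 0.0003)
plate origin in grip frame mm -25.251054789622113 0.23202122733380348
   th 0.0013: units/2rows -0.089 -> z -0.0043 togo -28.8 ; theta0 0.0028
```

```bash
python3 -m jog '[[[-0.3,0,0.3],0],[[-0.3,0,0.3],0],[[0,0,0.3],0],[[0,0,0.3],0],[[0,0,0.3],0]]' >/dev/null && python3 gob.py G32
```

```text
theta -0.0145 n 24 res 0.18 alt 0.248 n0
theta -0.0142 n 24 res 0.16 alt 0.248 n0
t 26.05 tcp [ 0.5244 -0.2834  0.1084] hinge [ 0.5398 -0.1342  0.1273] yaw -5.88 tilt [0.0015 0.0008]
edge n 95 sd 0.0001 x0 -0.1062 yawrel 0.03 deg; left -0.1704 right 0.1902 len 0.3606 (33 0.0002,21 0.0002)
plate origin in grip frame mm -36.24013663817765 -0.05297120174900527
   th -0.0142: units/2rows 1.008 -> z 0.0030 togo 4.1 ; theta0 0.0028
```

```bash
python3 -m jog '[[[0.92,0,0],0],[[0.9,0,0],0],[[0,0,0],0],[[0,0,0.2],0],[[0,0,0.2],0]]' >/dev/null && python3 gob.py G33
```

```text
theta -0.0018 n 24 res 0.23 alt 0.148 n1
theta -0.0009 n 24 res 0.21 alt 0.028 n2
t 26.65 tcp [ 0.489  -0.28    0.1011] hinge [ 0.5044 -0.1308  0.1199] yaw -5.87 tilt [0.0003 0.0002]
edge n 95 sd 0.0002 x0 -0.0711 yawrel -0.07 deg; left -0.1703 right 0.1907 len 0.3610 (17 0.0002,17 0.0003)
plate origin in grip frame mm -1.0586845601389254 0.2367799001876253
   th -0.0009: units/2rows 0.275 -> z 0.0051 togo 10.0 ; theta0 0.0028
```

```bash
python3 -m jog '[[[0.06,0,0.5],0],[[0,0,0.5],0],[[0,0,0.4],0],[[0,0,0.1],0],[[0,0,0.05],0],[[0,0,0],0],[[0,0,0],0]]' && python3 gob.py G34; python3 -c "
from geo import *
L=[sensors.sense()];print(L[0]['force'],L[0]['wrist_torque'])"
```

```text
time: 27.4
eef_pos: [0.4877, -0.28, 0.0714]
orientation: [[-0.995, 0.102, 0.0], [0.102, 0.995, -0.0], [-0.0, -0.0, -1.0]]
force: [-0.3, 0.4, -8.0]
finger_gap: 0.152
finger_force: 79.9
theta -0.0079 n 24 res 0.22 alt 0.220 n2
theta -0.0086 n 24 res 0.17 alt 0.220 n2
t 27.45 tcp [ 0.4877 -0.28    0.0714] hinge [ 0.5031 -0.1308  0.09  ] yaw -5.88 tilt [-0.0005 -0.0003]
edge n 95 sd 0.0002 x0 -0.0698 yawrel -0.14 deg; left -0.1703 right 0.1911 len 0.3615 (16 0.0003,15 0.0003)
plate origin in grip frame mm 0.21415626245945008 0.3955961312158973
   th -0.0086: units/2rows 0.877 -> z 0.0110 togo 35.3 ; theta0 0.0028
[ 0.97654666 -0.36605025 -8.76670063] [ 0.02331709  0.03352126 -0.00423413]
```

```bash
python3 -m jog '[[[0,0,0.05],0],[[0,0,0.05],0],[[0,0,0.05],0],[[0,0,0.05],0],[[0,0,0.05],0],[[0,0,0.03],0],[[0,0,0],0],[[0,0,0],0]]'; python3 -m jog '[[[0,0,0.02],0],[[0,0,0.02],0],[[0,0,0],0],[[0,0,0],0]]'
```

```text
time: 28.3
eef_pos: [0.4875, -0.2799, 0.0655]
orientation: [[-0.995, 0.102, -0.0], [0.102, 0.995, -0.0], [0.0, -0.0, -1.0]]
force: [0.3, -0.5, -7.8]
finger_gap: 0.155
finger_force: 79.9
time: 28.7
eef_pos: [0.4876, -0.2799, 0.065]
orientation: [[-0.995, 0.103, 0.0], [0.103, 0.995, -0.0], [-0.0, -0.0, -1.0]]
force: [-2.8, 1.3, 0.7]
finger_gap: 0.153
finger_force: 81.1
```

```bash
python3 -m jog '[[[0,0,0],0],[[0,0,0],0],[[0,0,0],0]]' - 20 && python3 -m jog '[[[0,0,0],0],[[0,0,0],0],[[0,0,0],0],[[0,0,0],0],[[0,0,0],0],[[0,0,0],0],[[0,0,0],0],[[0,0,0],0],[[0,0,0],0],[[0,0,0],0]]' -1 && python3 gob.py R1
```

```text
time: 29.0
eef_pos: [0.4876, -0.2799, 0.065]
orientation: [[-0.995, 0.102, 0.0], [0.102, 0.995, -0.0], [-0.0, -0.0, -1.0]]
force: [-4.2, 3.0, 6.7]
finger_gap: 0.154
finger_force: 81.7
time: 30.0
eef_pos: [0.4875, -0.2799, 0.0647]
orientation: [[-0.995, 0.102, -0.0], [0.102, 0.995, -0.0], [0.0, -0.0, -1.0]]
force: [-0.5, 0.1, -0.2]
finger_gap: 1.001
finger_force: 0.0
theta -0.0822 n 25 res 0.22 alt -0.052 n2
theta -0.0822 n 25 res 0.22 alt -0.052 n2
t 30.05 tcp [ 0.4875 -0.2799  0.0647] hinge [ 0.5029 -0.1307  0.0834] yaw -5.88 tilt [-0. -0.]
edge n 95 sd 0.0002 x0 -0.0695 yawrel -0.13 deg; left -0.1700 right 0.2020 len 0.3720 (15 0.0002,15 0.0003)
plate origin in grip frame mm 0.5187905026053236 6.005174882436043
   th -0.0822: units/2rows 6.501 -> z 0.0631 togo 260.6 ; theta0 0.0028
```

```bash
python3 -m jog '[[[0,0,-0.3],0],[[0,0,-0.6],0],[[0,0,-0.8],0],[[0,0,-0.8],0],[[0,0,-0.8],0],[[0,0,-0.8],0],[[0,0,-0.2],0],[[0,0,0],0],[[0,0,0],0],[[0,0,0],0]]' && python3 - <<'E'
from geo import *
import pickle
np.set_printoptions(precision=4,suppress=True)
w=pickle.load(open("w1.pkl","rb")); st2=pickle.load(open("w2.pkl","rb"))[-1][0]; r1=pickle.load(open("R1.pkl","rb"))[-1][0]
for k in range(2):
    st=sensors.sense(); s=snapshot("wrist")
    for (S,I,ref) in((w[0],w[1],st2),(st,s,r1)):
        g,Rc=frame(ref["eef_pos"],np.array(ref["orientation"])); g[2]=.083; C=cam(I,S)
        P=stem(g,Rc,0,[[0,-.025,.085]])[0]; p=np.array(proj(C,P)); P=stem(g,Rc,.03,[[0,-.025,.085]])[0]; p3=np.array(proj(C,P))
        im=I["pixels"].astype(int).sum(2)//3
        out=[]
        for u in(600,606,612,618):
            c=im[170:360,u]<62; runs=np.flatnonzero(c); sp=np.split(runs,np.flatnonzero(np.diff(runs)>2)+1); b=max(sp,key=len); out.append((170+b[0],170+b[-1]))
        print(S["eef_pos"],"pred0",p,"px per rad",(p3-p)/.03,out)
cv2.imwrite("pics/w_end.png",s["pixels"]); print(st["force"],st["qvel"])
E
```

```text
time: 31.1
eef_pos: [0.4872, -0.2796, 0.15]
orientation: [[-0.995, 0.103, -0.001], [0.103, 0.995, 0.001], [0.001, 0.001, -1.0]]
force: [-0.6, 0.5, -0.6]
finger_gap: 0.999
finger_force: 0.0
[0.4907 0.1932 0.1507] pred0 [576.8451 271.3818] px per rad [-47.8096 151.4269] [(np.int64(213), np.int64(312)), (np.int64(213), np.int64(312)), (np.int64(213), np.int64(312)), (np.int64(213), np.int64(312))]
[ 0.4872 -0.2796  0.15  ] pred0 [576.2367 279.127 ] px per rad [-47.5726 149.2439] [(np.int64(218), np.int64(336)), (np.int64(218), np.int64(321)), (np.int64(218), np.int64(320)), (np.int64(218), np.int64(320))]
[0.4907 0.1932 0.1507] pred0 [576.8451 271.3818] px per rad [-47.8096 151.4269] [(np.int64(213), np.int64(312)), (np.int64(213), np.int64(312)), (np.int64(213), np.int64(312)), (np.int64(213), np.int64(312))]
[ 0.4872 -0.2796  0.15  ] pred0 [576.2151 279.119 ] px per rad [-47.5718 149.2596] [(np.int64(218), np.int64(336)), (np.int64(218), np.int64(321)), (np.int64(218), np.int64(320)), (np.int64(218), np.int64(320))]
[ 0.2859 -0.3858  0.769 ] [ 0.0814  0.0435  0.2837  0.0748 -0.0886 -0.0174]
```

```bash
python3 -c "
from bench import workorder
print(workorder.sign_off())"
```

```text
the job is handed in; nothing more can be done
None
```

I handed the job in at about 31 s of the 72 s limit. The carrier is seated on the plate of the empty cradle, facing the same way as before, and released. The stack was held near the scan point for about 6.3 s: my position readings stayed within about 26 mm of it, though the point itself is only known to about 8 mm. After release the stack was still, leaning an estimated 0.04 to 0.07 rad, and the hand-in returned no verdict.

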